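# Test the caramel, stir the nuts in the milk pan and plug the stirrer back into its stand

### The job

Draw the wooden stirrer out of its leaning stand and test the caramel block in the middle of the milk pan by resting the stirrer's foot on it gently: its height is not known and it cracks if pressed hard. Then lower the foot among the nuts at the pan's handle side and, keeping it low and well out from the middle, stir two full turns anticlockwise as seen from above, back to the handle side, so that every nut gets shifted. Last, plug the stirrer's block back into the socket of the stand, fully home, and let go; all the nuts stay in the pan, the pan stays where it is and the other things are not disturbed.

Things in the scene. Friction and masses are not known exactly. Their poses are not given: they have to be found in the camera images.
- stirrer: wooden stirrer, 90 g. Origin: centre of its flange's underside; z up through the handle, x along its broad side. In mm from the origin: block handle 30 (x) x 26 (y) up to +67; flange 46 x 42 from 0 to +6; block plug 30 (x) x 26 (y) down to -15, then 26 x 22 to -22; below, a 12 round rod to a round foot 18 across, lowest point -110. Starts plugged in the leaning socket
- stirrer_grip (a point): point in the middle of the stirrer's block handle, 40 mm above its origin, where to grip (26 mm across its y)
- stirrer_foot (a point): lowest point of the stirrer's round foot
- stand: fixed wooden stirrer stand, foot 150 x 110 mm; origin on the worktop under the socket mouth; its own -x is the side to which the socket leans (roughly towards the robot); socket mouth 128 mm above the worktop, top of the plugged-in handle about 190
- socket: head of the stand, a 72 x 75 x 20 mm wooden block, origin at the centre of its underside, own z along the socket's axis out of the mouth, leaning 25 degrees from vertical; x and y as the stirrer's x and y when plugged in
- socket_hole0 (a point): centre of the socket's mouth on the head's top face; the rectangular hole is 33 (x) x 29 (y) mm, goes right through the 20 mm head, and takes the plug; fully home, the stirrer's origin lies here and its flange rests on the head (foot then clear of the stand's base)
- pan: loose steel milk pan, 0.9 kg, 128 mm across, rim 68 high, wall 3, bottom 5 thick (inner bottom 5 above the origin, inside radius 60). Origin: centre of its underside; x along its black-ended handle, which reaches 178 from the centre at 48 to 76 height. A hard round caramel block 22 across sits in the middle; top 10 to 28 above the inner bottom, differently each time; it cracks above 16 N
- nut_0: dark round macadamia nut in its shell, 22 mm across, 12 g, loose in the pan; origin at its centre; at the start the five lie in a ring about 40 mm from the pan's centre, with a gap at the handle side
- nut_1: dark round macadamia nut in its shell, 22 mm across, 12 g, loose in the pan; origin at its centre
- nut_2: dark round macadamia nut in its shell, 22 mm across, 12 g, loose in the pan; origin at its centre
- nut_3: dark round macadamia nut in its shell, 22 mm across, 12 g, loose in the pan; origin at its centre
- nut_4: dark round macadamia nut in its shell, 22 mm across, 12 g, loose in the pan; origin at its centre
- mill: bystander: clear salt mill with a grey top, 44 mm wide, 90 tall; origin at the centre of its underside
- mug: bystander: mug, 78 mm wide, 92 tall, with a handle; origin at the centre of its underside
- lemon: bystander: lemon, 71x53x51 mm; origin at the centre of its underside
- spice: bystander: spice jar with a screw cap, 44 mm wide, 99 tall; origin at the centre of its underside
- jam: bystander: jam jar with a pale lid, 65 mm wide, 94 tall; origin at the centre of its underside

How it is judged:
On the way, in this order (a step that is already met when the one before it is completed fails the run):
1. the stirrer's foot rests on the caramel block in the middle of the pan and touches it (horizontal distance between stirrer_foot and pan below 0.02 m and z of stirrer_foot in the frame of pan below 0.04 m and contact force between stirrer and pan above 0.4 N), for 0.06 s.
2. turn one: the foot, low in the pan, passes the handle side (z of stirrer_foot in the frame of pan below 0.022 m and horizontal distance between stirrer_foot and pan below 0.066 m and x of stirrer_foot in the frame of pan above 0.02 m and y of stirrer_foot in the frame of pan between -0.02 and 0.02 m), for 0.04 s.
3. turn one: the foot, low in the pan, passes the next side, a quarter turn anticlockwise from the handle (z of stirrer_foot in the frame of pan below 0.022 m and horizontal distance between stirrer_foot and pan below 0.066 m and y of stirrer_foot in the frame of pan above 0.02 m and x of stirrer_foot in the frame of pan between -0.02 and 0.02 m), for 0.04 s.
4. turn one: the foot, low in the pan, passes the side opposite the handle (z of stirrer_foot in the frame of pan below 0.022 m and horizontal distance between stirrer_foot and pan below 0.066 m and x of stirrer_foot in the frame of pan below -0.02 m and y of stirrer_foot in the frame of pan between -0.02 and 0.02 m), for 0.04 s.
5. turn one: the foot, low in the pan, passes the last side, three quarters round from the handle (z of stirrer_foot in the frame of pan below 0.022 m and horizontal distance between stirrer_foot and pan below 0.066 m and y of stirrer_foot in the frame of pan below -0.02 m and x of stirrer_foot in the frame of pan between -0.02 and 0.02 m), for 0.04 s.
6. turn two: the foot, low in the pan, passes the handle side (all of step 2), for 0.04 s.
7. turn two: the foot, low in the pan, passes the next side, a quarter turn anticlockwise from the handle (all of step 3), for 0.04 s.
8. turn two: the foot, low in the pan, passes the side opposite the handle (all of step 4), for 0.04 s.
9. turn two: the foot, low in the pan, passes the last side, three quarters round from the handle (all of step 5), for 0.04 s.
10. turn two done: the foot, low in the pan, passes the handle side (all of step 6), for 0.04 s.
At the end, for the whole second after the job is handed in: Stirrer home and still: origin within 4 mm of the socket mouth, axis within 0.06 rad, broad side within 0.12 rad. Pan upright (0.1 rad), still, within 40 mm of its start; all five nuts in it (within 62 mm of its axis, below 60 mm), each over 4 mm from where it lay (distance between stirrer and socket_hole0 below 0.004 m and angle between the z axis of stirrer and the z axis of socket, either way round below 0.06 rad and angle between the x axis of stirrer and the x axis of socket, either way round below 0.12 rad and linear speed of each of stirrer, pan below 0.02 m/s and distance of pan from where it was at the start of the episode below 0.04 m and angle between pan's own z axis and vertical below 0.1 rad and horizontal distance between each of nut_0, nut_1, nut_2, nut_3, nut_4 and pan below 0.062 m and z of each of nut_0, nut_1, nut_2, nut_3, nut_4 in the frame of pan below 0.06 m and distance of each of nut_0, nut_1, nut_2, nut_3, nut_4 from where it was at the start of the episode above 0.004 m); the robot touches nothing.
It fails at once if the stirrer presses on the pan or its caramel block with more than 16 N (contact force between stirrer and pan above 16 N).
It fails at once if the pan is tipped by more than 0.3 rad (angle between pan's own z axis and vertical above 0.3 rad).
It fails at once if a bystander is pushed more than 30 mm (distance of any of mill, mug, lemon, spice, jam from where it was at the start of the episode above 0.03 m).
It also fails if it takes over 72 s, if anything falls off the work surface, if the arm or the gripper's body presses on something with over 40 N, if the wrist force passes 120 N, or if a joint passes its speed limit or range.

### The arm

A 6-joint arm with a two-finger parallel gripper is mounted at the origin on a cart in front of the work surface, level with it; the furniture and walls round the work are solid. World frame = base frame: x ahead of the robot, y to its left, z up, the work surface at z = 0. Lengths are in m, angles in rad, forces in N, time in s.
With the tool pointing down it reaches from about 0.4 to 0.925 m from the base axis. Payload 3.4 kg.
Tool frame: the origin (TCP) lies at the very end of the fingers, on their centre line; the grasp point (between the pads) lies 19 mm behind it; x points along the fingers, y is the direction in which the jaws open and shut, and the axes are right-handed (so a half turn about x gives the same grasp; the last joint's range is limited). The gripper opens to 85 mm and grips with 20 to 120 N. Pads are 22 mm wide; open, the fingers measure 114 mm over their backs; the gripper's body (76 mm by 85 mm) begins 54 mm behind the grasp point. The pads swing forward as they close: fully open they stand 13 mm farther back than shut.
Start: joints at [-1.397, 0.307, 1.506, -0, 1.328, -0.073], TCP at [0.141, -0.557, 0.197] pointing down, gripper open.
Joint ranges: [-3.12, 3.12], [-1.05, 2.28], [0.14, 2.33], [-1.42, 4.57], [0.1, 2.73], [-2.68, 2.68]. Speed limits (rad/s): [2.57, 2.57, 3.14, 3.14, 3.14, 3.14].

### API

Orientations are given as a 3x3 rotation matrix whose columns are the frame's x, y, z axes.
In Python, from rig import telemetry, viewer, job gives the robot as it stands. The module is installed in compiled form; this text tells all that it offers.
- The arm moves only by the shell command python3 -m handwheel 'ROWS' [OPENING]. ROWS is JSON, a list of rows, each a list of 2 entries, a list of its own where there are three numbers: the shift along the tool's x, y, z in m, then the turn, a rotation vector about the tool's x, y, z in degrees. A call has exactly 5 rows; each row is the pose to reach, as a shift and turn from the pose commanded when the call began, along the tool's axes at that moment; what a row does not reach only later rows make up. A row lasts 1/10 s, in which the tool goes at most 50 mm and 8.59 degrees, less where a joint would pass 70% of its speed; a pose out of reach is approached as far as the arm can. A call with a gripper value outside its range is refused whole. OPENING is the finger opening in m, from 0 to 0.0854, set as the call begins (- or left out, the last holds). The fingers move at their own pace and stop on an object; the grip force is fixed at half the most. Time passes only in rows, so rows that repeat a pose let the fingers close, or fill a call up. It gives the time, the measured TCP pose, the force and the opening at its end, in the units of the state.
- telemetry.sense(): the state, without advancing time (a new reading comes with each control period).
- viewer.get_image(name): name is "side" or "top" or "wrist"; returns (picture, depth): 480x640x3 uint8, red, green, blue; 480x640 float32, m along the optical axis (not along the pixel's ray), 0 where there is no reading.
- viewer.camera_params(name): a dict with "fov_y" (degrees; the focal length in pixels is half the picture's height over the tangent of half this angle, whatever the lens; pixels are square), "cx", "cy" (the principal point, pixels), "R" (3x3) and "t" (3): a world point X has camera coordinates R X + t. Camera axes: x right, y down, z forward; pixel columns grow to the right and rows downward; lengths in m; the calibration is good to about 2 mm. A picture is of the moment at which its call begins: read the wrist's pose just before it. camera_params takes no time and is no camera call; for the wrist camera it gives the pose at the moment of the call.
- job.job_done(): hands the job in, once; it reports no verdict.
The state is a dict: "t": time; "joints": joint angles; "qvel": joint speeds; "tau": joint torques, N m; "position": TCP position; "tcp_rot": TCP orientation; "wrist_force": force on the tool from outside, world axes, zero at the start; "wrist_torque": the same for the moment, N m; "width": finger opening in m.
Only numpy, scipy, OpenCV 4.12 (cv2) and the standard library are available. Lean on these libraries where they do the work, as an engineer would, in place of code of your own. Each camera call takes 0.05 s, during which the arm holds its last target. There are 200 camera calls.

## Working session

There is one attempt and no reset: what is moved stays moved. The work goes in short steps, Python scripts to look and compute and a shell command to move; the robot and the scene stay as the last step left them, time stands still between calls to the robot, and variables do not carry over. Pictures are saved under pics/ and viewed, about 8 in all and at most 12, crops included, and the job is handed in when it is done.

```bash
mkdir -p pics; ls; cat > h.py <<'E'
import numpy as np, cv2
from rig import telemetry, viewer, job
def K(p):
    return 240/np.tan(np.radians(p['fov_y'])/2)
def cloud(name):
    p=viewer.camera_params(name); im,d=viewer.get_image(name); f=K(p)
    v,u=np.mgrid[:480,:640]
    c=np.stack([(u-p['cx'])/f*d,(v-p['cy'])/f*d,d],-1)
    R=np.array(p['R']);t=np.array(p['t'])
    return im,d,(c-t)@R,p
E
python3 - <<'E'
from h import *
s=telemetry.sense();print(s)
for n in ('side','top','wrist'):
    im,d,P,p=cloud(n);np.savez(f'pics/{n}0.npz',im=im,d=d,P=P);cv2.imwrite(f'pics/{n}0.png',im[:,:,::-1]);print(n,p,(d>0).mean())
E
```

```text
pics
{'t': 0.0, 'joints': array([-1.39653318e+00,  3.07550447e-01,  1.50764221e+00, -2.02600521e-05,
        1.32835719e+00, -7.34723236e-02]), 'qvel': array([-0.00161074,  0.00129694, -0.00098459, -0.00111221,  0.00078292,
        0.00184697]), 'tau': array([-1.38533094e-03, -4.57540691e+01, -2.51913428e+01,  1.03211473e-04,
        1.36368666e-02,  1.27956218e-05]), 'position': array([ 0.14085186, -0.55672617,  0.19640575]), 'tcp_rot': array([[-3.58713476e-04,  2.45213577e-01, -9.69469016e-01],
       [ 1.92414501e-03, -9.69467114e-01, -2.45213808e-01],
       [-9.99998084e-01, -1.95336047e-03, -1.24065562e-04]]), 'wrist_force': array([-0.69862368,  0.49994401, -0.00276834]), 'wrist_torque': array([0.02150163, 0.04269047, 0.0376301 ]), 'width': 0.08561431125745393}
side {'fov_y': 56.097928457090916, 'cx': 320.1667985499512, 'cy': 236.41301742082206, 'R': array([[ 0.94637471, -0.32294807, -0.00891327],
       [-0.21376698, -0.60526484, -0.76678429],
       [ 0.24223662,  0.72757062, -0.64184298]]), 't': array([-0.59639724,  0.16459954,  0.89008257])} 0.9961686197916667
top {'fov_y': 56.00854636560324, 'cx': 311.315434040349, 'cy': 242.7473524554809, 'R': array([[-0.01908735, -0.99959729, -0.02099828],
       [-0.98520015,  0.02238233, -0.16994027],
       [ 0.17034183,  0.0174438 , -0.98523062]]), 't': array([-0.04224268,  0.61671443,  0.88915036])} 0.9958333333333333
wrist {'fov_y': 64.73611556468467, 'cx': 316.03536277143803, 'cy': 246.9070983034786, 'R': array([[ 0.24501264, -0.96951571, -0.00284524],
       [-0.93503952, -0.2370736 ,  0.26362322],
       [-0.25626138, -0.06193061, -0.96462153]]), 't': array([-0.57349337, -0.03380865,  0.37823339])} 0.9961067708333333
```

View pics/top0.png

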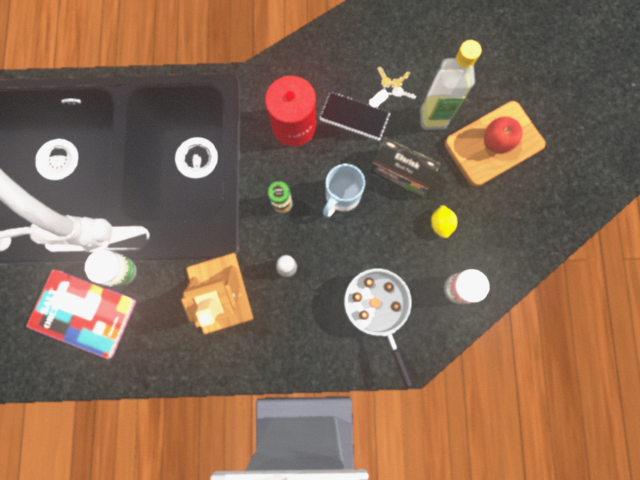

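View pics/side0.png

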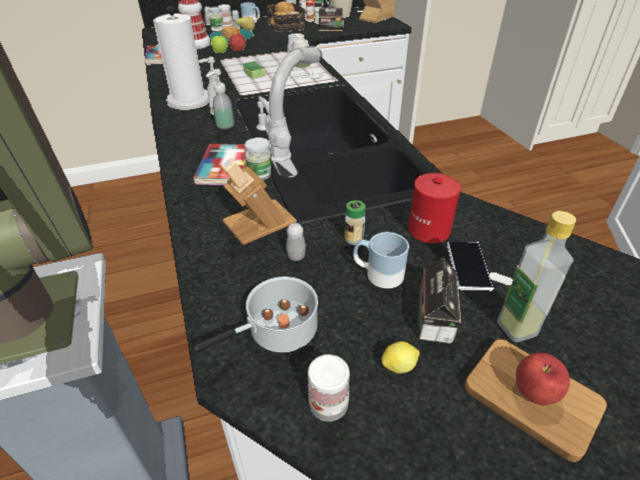

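The top view shows the stand at about (218,293), with the stirrer handle at (208,308). The pan is centred at about (378,302) with its handle running to (408,383), and the mill is at (287,266). In the side view the stirrer handle is at about (240,182).

```bash
cat > m1.py <<'E'
from h import *
T=np.load('pics/top0.npz');S=np.load('pics/side0.npz')
# pan rim
for n,A,(u0,u1,v0,v1) in (('top',T,(335,425,255,390)),('side',S,(190,330,265,360))):
    P=A['P'][v0:v1,u0:u1];z=P[...,2]
    m=(z>.061)&(z<.072)
    q=P[m]; print(n,'rim',m.sum(),np.percentile(z,[1,50,95,99]))
    # RANSAC-like circle fit known r 0.0625
    from scipy.optimize import least_squares
    c0=np.median(q[:,:2],0)
    r=least_squares(lambda c:np.hypot(*(q[:,:2]-c).T)-.0625,c0,loss='soft_l1',f_scale=.002);c=r.x
    print('centre',c,'res',np.median(abs(r.fun)))
    P2=P.reshape(-1,3);rr=np.hypot(*(P2[:,:2]-c).T);h=P2[(rr>.085)&(rr<.185)&(P2[:,2]>.035)&(P2[:,2]<.09)]
    d=h[:,:2]-c; print('handle',len(h),np.degrees(np.arctan2(*d.mean(0)[::-1])),rr[(P2[:,2]>.035)&(P2[:,2]<.09)].max())
    im=A['im'][v0:v1,u0:u1]; hsv=cv2.cvtColor(im,cv2.COLOR_RGB2HSV)
    m=((hsv[...,1]>90)&(np.hypot(P[...,0]-c[0],P[...,1]-c[1])<.056)&(P[...,2]<.05)).astype(np.uint8)
    k,l,st,ce=cv2.connectedComponentsWithStats(m)
    for i in range(1,k):
        if st[i,4]>8:
            p=P[l==i];ctr=np.median(p,0); print(st[i,4],ce[i]+[u0,v0],im[l==i].mean(0).astype(int),'r,ang',np.hypot(*(ctr[:2]-c)),np.degrees(np.arctan2(*(ctr[:2]-c)[::-1])).round(),ctr.round(3),p[:,2].max().round(4))
# stand
for n,A,(u0,u1,v0,v1) in (('top',T,(175,260,245,340)),('side',S,(215,300,155,245))):
    P=A['P'][v0:v1,u0:u1].reshape(-1,3);im=A['im'][v0:v1,u0:u1].reshape(-1,3).astype(int)
    m=(im[:,0]-im[:,2]>40)&(P[:,2]>.01)&(P[:,2]<.25)
    b=(im[:,0]-im[:,2]>40)&(P[:,2]>.0)&(P[:,2]<.03)
    print(n,'base box',cv2.minAreaRect((P[b][:,:2]*1000).astype(np.float32)),np.median(P[b],0))
    q=P[m]; print(len(q),q[:,2].max(),q[q[:,2].argmax()])
    for z0 in np.arange(.03,.2,.02):
        w=q[abs(q[:,2]-z0)<.01]
        if len(w): print(round(z0,2),len(w),w.min(0).round(3),w.max(0).round(3))
for n,(u0,u1,v0,v1) in (('top',(165,265,240,345)),('side',(205,305,150,250))):
    A=T if n=='top' else S
    cv2.imwrite(f'pics/c_{n}.png',cv2.resize(A['im'][v0:v1,u0:u1,::-1],None,fx=4,fy=4,interpolation=cv2.INTER_CUBIC))
a=cv2.imread('pics/c_top.png');b=cv2.imread('pics/c_side.png');b=cv2.resize(b,(400,420));cv2.imwrite('pics/crop1.png',np.hstack([a,b]))
E
python3 m1.py
```

```text
top rim 746 [-0.00480901  0.00054672  0.0658417   0.07240128]
centre [ 0.48758589 -0.18730989] res 0.004310651240993835
handle 335 -162.32980507868828 0.1717444015480684
43 [368.53488372 282.34883721] [183 134 101] r,ang 0.046629923806527404 18.0 [ 0.532 -0.173  0.024] 0.0293
40 [388.1   286.675] [161 120  92] r,ang 0.04409504094216052 -38.0 [ 0.522 -0.214  0.025] 0.0284
40 [357.025 296.925] [191 139 104] r,ang 0.04166964095990186 69.0 [ 0.502 -0.148  0.025] 0.029
77 [374.62337662 302.54545455] [246 196 136] r,ang 0.0028195227411427124 36.0 [ 0.49  -0.186  0.023] 0.0252
42 [395.16666667 306.04761905] [163 121  94] r,ang 0.03990877537762846 -98.0 [ 0.482 -0.227  0.025] 0.0282
41 [363.56097561 314.80487805] [194 143 107] r,ang 0.03549847520827002 129.0 [ 0.465 -0.16   0.025] 0.0272
side rim 934 [-0.00199369  0.00166375  0.06733741  0.07515175]
centre [ 0.48816184 -0.18958469] res 0.003640124816905538
handle 427 -160.9231268905291 0.17274158935711825
64 [284.265625 304.734375] [132  92  66] r,ang 0.0353444459383362 67.0 [ 0.502 -0.157  0.024] 0.0293
68 [302.86764706 310.11764706] [113  
[... 877 characters left out ...]
8 ]
0.19 116 [0.45  0.117 0.18 ] [0.484 0.145 0.195]
side base box ((501.1918029785156, 270.3861389160156), (161.3744354248047, 380.8493957519531), 9.167556762695312) [0.49708642 0.13439987 0.01288553]
3238 0.1964885625118131 [0.47590577 0.12287614 0.19648856]
0.03 437 [0.445 0.094 0.02 ] [0.579 0.457 0.04 ]
0.05 163 [0.5   0.093 0.04 ] [0.596 0.343 0.06 ]
0.07 149 [0.5   0.089 0.06 ] [0.591 0.326 0.08 ]
0.09 164 [0.46  0.087 0.08 ] [0.552 0.158 0.1  ]
0.11 341 [0.451 0.084 0.1  ] [0.542 0.175 0.12 ]
0.13 435 [0.463 0.088 0.12 ] [0.54  0.183 0.14 ]
0.15 238 [0.463 0.107 0.14 ] [0.534 0.181 0.16 ]
0.17 123 [0.453 0.113 0.16 ] [0.494 0.135 0.18 ]
0.19 96 [0.451 0.113 0.18 ] [0.486 0.139 0.196]
```

View pics/crop1.png

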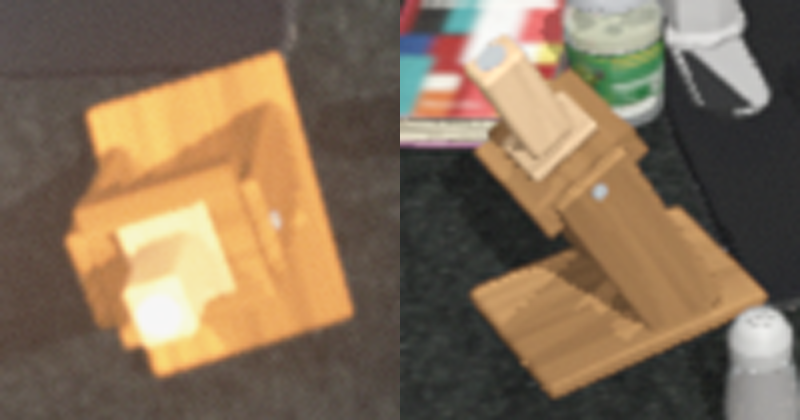

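```bash
cat > m2.py <<'E'
from h import *
from scipy.optimize import least_squares
T=np.load('pics/top0.npz');S=np.load('pics/side0.npz')
for n,A,(u0,u1,v0,v1) in (('top',T,(175,260,245,340)),('side',S,(215,300,155,225))):
    P=A['P'][v0:v1,u0:u1].reshape(-1,3);im=A['im'][v0:v1,u0:u1].reshape(-1,3).astype(int)
    m=(im[:,0]-im[:,2]>40)&(P[:,2]>.095)&(P[:,2]<.21)&(P[:,1]<.2)
    q=P[m]
    # planes with normal leaning 25 deg: scan lean yaw; offsets histogram
    best=[]
    for yaw in np.radians(np.arange(-185,-140,1)):
        nz=np.array([np.sin(.4363)*np.cos(yaw),np.sin(.4363)*np.sin(yaw),np.cos(.4363)])
        e=q@nz; hh,ed=np.histogram(e,np.arange(-.2,.2,.003)); best.append((hh.max(),np.degrees(yaw),ed[hh.argmax()]))
    b=max(best);print(n,b)
    yaw=np.radians(b[1]);nz=np.array([np.sin(.4363)*np.cos(yaw),np.sin(.4363)*np.sin(yaw),np.cos(.4363)])
    w=q
    off=b[2]+.0015
    for _ in range(8):
        w=q[abs(q@nz-off)<.003];c=w.mean(0);nz=np.linalg.svd(w-c,full_matrices=False)[2][2];nz*=np.sign(nz[2]);off=nz@c
    yaw=np.arctan2(nz[1],nz[0]);print('plane n',nz,len(w),'lean',np.degrees(np.arccos(nz[2])),'yaw',np.degrees(yaw),'c',c)
    yaw=np.radians(-165);nz=np.array([np.sin(.4363)*np.cos(yaw),np.sin(.4363)*np.sin(yaw),np.cos(.4363)])
    print(np.histogram(q@nz-np.median(w@nz),np.arange(-.03,.09,.003))[0])
    hd=q[(q@nz-np.median(w@nz)>.02)]
    ey=np.array([-np.sin(yaw),np.cos(yaw),0]);ey*=-1;ex=np.cross(ey,nz)  # ex: stand +x-ish
    print('ex',ex,'ey',ey)
    h=q@nz-np.median(w@nz)
    for lo,hi in ((-.001,.002),(.004,.008),(.015,.03),(.03,.045),(.045,.06),(.064,.07)):
        k=q[(h>lo)&(h<hi)]
        if len(k)>5:print((lo,hi),len(k),'x',np.percentile(k@ex,[2,98]).round(4),'y',np.percentile(k@ey,[2,98]).round(4))
E
python3 m2.py
```

```text
top (np.int64(711), np.float64(-163.0), np.float64(-0.10099999999999992))
plane n [-0.40367684 -0.11391993  0.9077815 ] 1012 lean 24.799450353416603 yaw -164.2406280331165 c [0.49658569 0.13620558 0.12960126]
[  7  13   5  20  28  27  29  35  63 503 502 129 108  11  15   8  15  14
  12   9  12  13  14  12  15  10  15  11  13  13  21  40  31   1   0   0
   0   0   0]
ex [0.87543929 0.23457325 0.42258898] ey [-0.25881905  0.96592583 -0.        ]
(-0.001, 0.002) 711 x [0.482  0.5517] y [-0.0375  0.0507]
(0.004, 0.008) 189 x [0.4954 0.5388] y [-0.0142  0.0264]
(0.015, 0.03) 58 x [0.506  0.5316] y [-0.0069  0.0176]
(0.03, 0.045) 66 x [0.5073 0.5316] y [-0.0071  0.0167]
(0.045, 0.06) 62 x [0.5069 0.5319] y [-0.0073  0.0164]
(0.064, 0.07) 60 x [0.5029 0.5312] y [-0.0064  0.018 ]
side (np.int64(332), np.float64(-165.0), np.float64(-0.10099999999999992))
plane n [-0.40473577 -0.1224083   0.90620371] 465 lean 25.01410623723951 yaw -163.17258177008415 c [0.49494386 0.1237299  0.12825623]
[ 17  21  32  27  29  31  33  35  45 224 234  81  71  14  14  10  20  12
  19  11  16  12  20  15  17  16  17  16  13  19  15  37  32   1   0   0
   0   0   0]
ex [0.87543929 0.23457325 0.42258898] ey [-0.25881905  0.96592583 -0.        ]
(-0.001, 0.002) 329 x [0.482  0.5523] y [-0.041   0.0451]
(0.004, 0.008) 123 x [0.4941 0.5392] y [-0.0174  0.0227]
(0.015, 0.03) 72 x [0.5021 0.5311] y [-0.0112  0.0065]
(0.03, 0.045) 80 x [0.502  0.5309] y [-0.011   0.0037]
(0.045, 0.06) 81 x [0.5023 0.5311] y [-0.0102 -0.0034]
(0.064, 0.07) 62 x [0.5029 0.5305] y [-0.0097  0.0119]
```

```bash
cat >> h.py <<'E'
from scipy.spatial.transform import Rotation as Ro
yaw=np.radians(-164.2);l=np.radians(25)
NZ=np.array([np.sin(l)*np.cos(yaw),np.sin(l)*np.sin(yaw),np.cos(l)])
EY=np.array([np.sin(yaw),-np.cos(yaw),0]);EX=np.cross(EY,NZ)
MOUTH=np.array([.4923,.1361,.1281])
RG=np.stack([-NZ,-EY,np.cross(-NZ,-EY)],1)      # grasp orientation in the stand
pang=np.radians(-161.6);PAN=np.array([.489,-.1888,0]);hx=np.array([np.cos(pang),np.sin(pang),0])
def to(p,R,lab=''):
    s=telemetry.sense();C=s['tcp_rot']
    d=C.T@(np.array(p)-s['position']);r=Ro.from_matrix(C.T@R).as_rotvec(degrees=True)
    print(lab,'t',round(s['t'],2),'shift mm',(d*1000).round(1),'turn',r.round(2),'wid',round(s['width'],4),'F',s['wrist_force'].round(1),'q',s['joints'].round(2))
E
python3 -c "
from h import *
to([.36,-.25,.30],RG,'way');to(MOUTH+.101*NZ,RG,'pre');print(RG)"
```

```text
way t 0.15 shift mm [-103.  -243.9 -287.7] turn [-1.6  24.99 -0.26] wid 0.0854 F [-0.8  0.4 -0.2] q [-1.4   0.31  1.51 -0.    1.33 -0.07]
pre t 0.15 shift mm [ -22.1 -584.5 -468. ] turn [-1.6  24.99 -0.26] wid 0.0854 F [-0.8  0.4 -0.2] q [-1.4   0.31  1.51 -0.    1.33 -0.07]
[[ 0.4066509   0.27228025 -0.87206566]
 [ 0.1150706  -0.96221799 -0.24676971]
 [-0.90630779 -0.         -0.42261826]]
```

```bash
python3 -m handwheel '[[[-0.1,-0.03,-0.03],[0,0,0]],[[-0.1,-0.07,-0.08],[0,0,0]],[[-0.1,-0.11,-0.13],[0,0,0]],[[-0.1,-0.15,-0.18],[0,0,0]],[[-0.1,-0.18,-0.22],[0,0,0]]]' 0.0854
python3 -m handwheel '[[[0,-0.04,-0.02],[0,0,0]],[[0,-0.08,-0.04],[0,0,0]],[[0,-0.12,-0.06],[0,0,0]],[[0,-0.16,-0.08],[0,0,0]],[[0,-0.20,-0.10],[0,0,0]]]'
python3 -m handwheel '[[[0,-0.04,-0.03],[0,5,0]],[[0,-0.08,-0.06],[0,10,0]],[[0,-0.12,-0.09],[0,15,0]],[[0,-0.15,-0.12],[0,20,0]],[[0,-0.18,-0.15],[-1.6,25,0]]]'
python3 -c "
from h import *
to(MOUTH+.101*NZ,RG,'pre');print(telemetry.sense()['position'])"
```

```text
t: 0.65
position: [0.2654, -0.3866, 0.2926]
tcp_rot: [[0.001, 0.244, -0.97], [-0.001, -0.97, -0.244], [-1.0, 0.001, -0.001]]
wrist_force: [-0.1, -0.5, 0.3]
width: 0.085
t: 1.15
position: [0.3123, -0.1676, 0.2917]
tcp_rot: [[0.0, 0.245, -0.97], [0.0, -0.97, -0.245], [-1.0, -0.0, -0.0]]
wrist_force: [0.9, -0.1, 0.3]
width: 0.0854
t: 1.65
position: [0.4139, 0.0436, 0.2924]
tcp_rot: [[0.412, 0.272, -0.87], [0.111, -0.962, -0.249], [-0.904, 0.006, -0.427]]
wrist_force: [1.3, -0.7, 0.4]
width: 0.0856
pre t 1.65 shift mm [ 90.1 -68.1 -21.5] turn [ 0.14 -0.26 -0.32] wid 0.0856 F [ 1.3 -0.7  0.4] q [-0.18 -0.24  1.94  0.21  1.05  1.05]
[0.4139364  0.04358346 0.29237044]
```

```bash
python3 -m handwheel '[[[0,-0.03,-0.01],[0,0,0]],[[0.01,-0.06,-0.021],[0,0,0]],[[0.02,-0.068,-0.021],[0,0,0]],[[0.03,-0.068,-0.021],[0,0,0]],[[0.03,-0.068,-0.021],[0,0,0]]]'
python3 - <<'E'
from h import *
to(MOUTH+.101*NZ,RG,'pre')
im,d,P,p=cloud('wrist');np.savez('pics/w1.npz',im=im,d=d,P=P);cv2.imwrite('pics/w1.png',im[:,:,::-1])
f=K(p)
for h in (.067,.006,0):
  for sx,sy in ((1,1),(1,-1),(-1,-1),(-1,1)):
    a,b={.067:(15,13),.006:(23,21),0:(36,37.5)}[h]
    X=MOUTH+NZ*h+EX*a*sx/1000+EY*b*sy/1000
    c=np.array(p['R'])@X+p['t'];print(h,sx,sy,(c[:2]/c[2]*f+[p['cx'],p['cy']]).round())
E
```

```text
t: 2.15
position: [0.4248, 0.1157, 0.2712]
tcp_rot: [[0.405, 0.273, -0.873], [0.109, -0.962, -0.25], [-0.908, 0.006, -0.419]]
wrist_force: [-1.7, 0.1, -0.3]
width: 0.0854
pre t 2.15 shift mm [58.5 -1.5 -3.7] turn [ 0.16  0.21 -0.3 ] wid 0.0854 F [-1.7  0.1 -0.3] q [ 0.11 -0.19  1.95  0.08  0.95  1.37]
0.067 1 1 [296. 212.]
0.067 1 -1 [332. 212.]
0.067 -1 -1 [332. 253.]
0.067 -1 1 [297. 253.]
0.006 1 1 [290. 191.]
0.006 1 -1 [338. 191.]
0.006 -1 -1 [338. 242.]
0.006 -1 1 [291. 242.]
0 1 1 [271. 175.]
0 1 -1 [357. 175.]
0 -1 -1 [355. 254.]
0 -1 1 [273. 254.]
```

View pics/w1.png

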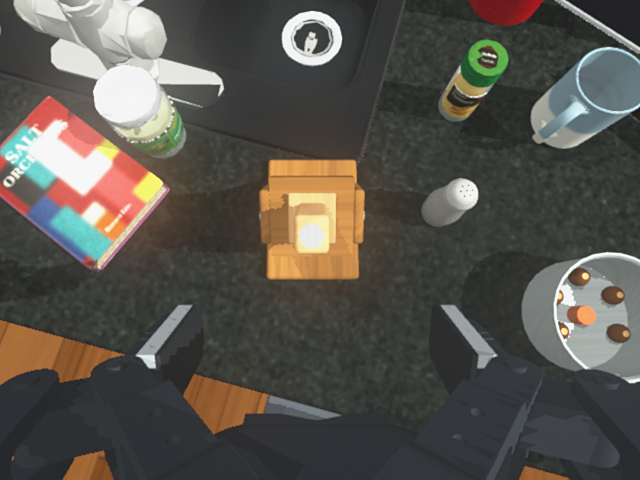

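The wrist picture shows the handle top at about x 295–330, y 217–253 (predicted 296–332, 212–253), and the stand is square to the view, so the model fits within about 1 mm. I'll move in and grip.

```bash
python3 -m handwheel '[[[0.02,-0.0015,-0.003],[0.16,0.2,-0.3]],[[0.05,-0.0015,-0.003],[0.16,0.2,-0.3]],[[0.07,-0.0015,-0.003],[0.16,0.2,-0.3]],[[0.075,-0.0015,-0.003],[0.16,0.2,-0.3]],[[0.075,-0.0015,-0.003],[0.16,0.2,-0.3]]]'
python3 -c "
from h import *
to(MOUTH+.021*NZ,RG,'grasp')"
```

```text
t: 2.7
position: [0.4587, 0.125, 0.2058]
tcp_rot: [[0.408, 0.269, -0.872], [0.114, -0.963, -0.244], [-0.906, -0.0, -0.424]]
wrist_force: [-0.0, 0.1, 0.8]
width: 0.0856
grasp t 2.7 shift mm [64.4 -1.6  0.9] turn [-0.17 -0.09 -0.07] wid 0.0856 F [-0.   0.1  0.8] q [ 0.12 -0.06  2.04  0.09  0.73  1.36]
```

```bash
python3 -m handwheel '[[[0.02,-0.0015,0],[0,0,0]],[[0.04,-0.0015,0.001],[0,0,0]],[[0.055,-0.0015,0.001],[0,0,0]],[[0.063,-0.0015,0.001],[0,0,0]],[[0.063,-0.0015,0.001],[0,0,0]]]'
python3 -m handwheel '[[[0,0,0],[0,0,0]],[[0,0,0],[0,0,0]],[[0,0,0],[0,0,0]],[[0,0,0],[0,0,0]],[[0,0,0],[0,0,0]]]' 0.01
python3 -m handwheel '[[[0,0,0],[0,0,0]],[[0,0,0],[0,0,0]],[[0,0,0],[0,0,0]],[[0,0,0],[0,0,0]],[[0,0,0],[0,0,0]]]'
python3 -c "
from h import *
to(MOUTH+.021*NZ,RG,'grasp');s=telemetry.sense();print(s['wrist_torque'])"
```

```text
t: 3.2
position: [0.4836, 0.1343, 0.1491]
tcp_rot: [[0.41, 0.27, -0.871], [0.115, -0.963, -0.245], [-0.905, 0.0, -0.426]]
wrist_force: [0.3, 0.7, -0.3]
width: 0.0856
t: 3.7
position: [0.4833, 0.1348, 0.1498]
tcp_rot: [[0.411, 0.271, -0.87], [0.116, -0.963, -0.245], [-0.904, -0.0, -0.427]]
wrist_force: [-3.8, -0.8, 6.3]
width: 0.0239
t: 4.2
position: [0.4833, 0.1348, 0.1498]
tcp_rot: [[0.411, 0.271, -0.87], [0.116, -0.962, -0.245], [-0.904, 0.0, -0.427]]
wrist_force: [-4.1, 0.1, 6.1]
width: 0.0244
grasp t 4.2 shift mm [2.5 1.2 1. ] turn [-0.05 -0.27 -0.03] wid 0.0244 F [-4.1  0.1  6.1] q [0.14 0.06 2.1  0.11 0.55 1.36]
[-0.09773618  0.32525838  0.04586611]
```

```bash
cat >> h.py <<'E'
HP=np.array([.4833,.1348,.1498]);HR=np.array([[.411,.271,-.870],[.116,-.9625,-.245],[-.904,0,-.427]]);HR=Ro.from_matrix(HR).as_matrix()
E
python3 -m handwheel '[[[-0.005,0,0],[0,0,0]],[[-0.010,0,0],[0,0,0]],[[-0.015,0,0],[0,0,0]],[[-0.02,0,0],[0,0,0]],[[-0.025,0,0],[0,0,0]]]'
python3 -c "
from h import *
to(HP-.14*HR[:,0],HR,'out')"
```

```text
t: 4.7
position: [0.4728, 0.1317, 0.172]
tcp_rot: [[0.41, 0.271, -0.871], [0.115, -0.963, -0.245], [-0.905, 0.0, -0.426]]
wrist_force: [0.9, 1.0, -0.4]
width: 0.024
out t 4.7 shift mm [-115.2   -0.2   -0.2] turn [ 0.01  0.09 -0.01] wid 0.024 F [ 0.9  1.  -0.4] q [0.14 0.01 2.08 0.1  0.62 1.36]
```

```bash
python3 -m handwheel '[[[-0.025,0,0],[0,0,0]],[[-0.055,0,0],[0,0,0]],[[-0.085,0,0],[0,0,0]],[[-0.112,0,0],[0,0,0]],[[-0.115,0,0],[0,0,0]]]'
python3 - <<'E'
from h import *
RV=np.stack([[0,0,-1],HR[:,1]*1.0,np.cross([0,0,-1],HR[:,1])],1);RV=Ro.from_matrix(RV).as_matrix()
to(PAN+[0,0,.28],RV,'above pan');s=telemetry.sense();print(s['position'])
im,d,P,p=cloud('side');cv2.imwrite('pics/s2.png',im[:,:,::-1])
E
```

```text
t: 5.2
position: [0.427, 0.1185, 0.2796]
tcp_rot: [[0.416, 0.271, -0.868], [0.116, -0.963, -0.245], [-0.902, 0.001, -0.432]]
wrist_force: [0.3, -0.3, -1.1]
width: 0.0238
above pan t 5.2 shift mm [-10.2 312.6  21.2] turn [ 1.00e-02 -2.56e+01 -7.00e-02] wid 0.0238 F [ 0.3 -0.3 -1.1] q [ 0.11 -0.2   1.95  0.08  0.95  1.37]
[0.42698442 0.11846992 0.27962726]
```

View pics/s2.png

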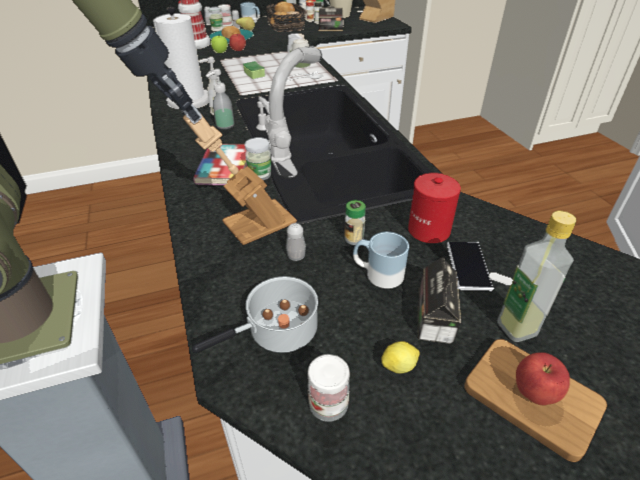

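The side view shows the stirrer in the gripper at about (205,130), its foot clear of the head, and the other things undisturbed. Next I move over the pan and set the stirrer upright.

```bash
python3 -m handwheel '[[[-0.03,0.03,0],[0,0,0]],[[-0.03,0.07,0],[0,0,0]],[[-0.03,0.11,0],[0,0,0]],[[-0.03,0.15,0],[0,0,0]],[[-0.03,0.19,0],[0,0,0]]]'
python3 -m handwheel '[[[0,0.03,0],[0,-5,0]],[[0,0.06,0],[0,-10,0]],[[0,0.09,0],[0,-15,0]],[[0,0.11,0.01],[0,-20,0]],[[0.01,0.122,0.02],[0,-25.6,0]]]'
cat >> h.py <<'E'
RV=np.stack([[0,0,-1],HR[:,1]*1.0,np.cross([0,0,-1],HR[:,1])],1);RV=Ro.from_matrix(RV).as_matrix()
E
python3 - <<'E'
from h import *
to(PAN+[0,0,.22],RV,'above pan')
im,d,P,p=cloud('side');np.savez('pics/s3.npz',im=im,P=P);cv2.imwrite('pics/s3.png',cv2.resize(im[100:380,150:440,::-1],None,fx=2,fy=2))
im,d,P,p=cloud('top');np.savez('pics/t3.npz',im=im,P=P)
s=telemetry.sense();print(s['position'],s['wrist_force'])
# stirrer wood points: rod
for n in 'st':
    A=np.load(f'pics/{n}3.npz');P=A['P'].reshape(-1,3);q=P[(np.hypot(*(P[:,:2]-s['position'][:2]).T)<.03)&(P[:,2]>.075)&(P[:,2]<s['position'][2]-.02)]
    for z in np.arange(.08,.26,.01):
        w=q[abs(q[:,2]-z)<.005]
        if len(w):print(n,z.round(2),len(w),np.median(w,0).round(4))
    print(q[:,2].min())
E
```

```text
t: 5.75
position: [0.4648, -0.0695, 0.3012]
tcp_rot: [[0.408, 0.27, -0.872], [0.116, -0.963, -0.244], [-0.905, -0.001, -0.424]]
wrist_force: [0.3, 0.8, -1.5]
width: 0.0242
t: 6.25
position: [0.4859, -0.1918, 0.2844]
tcp_rot: [[-0.009, 0.269, -0.963], [-0.004, -0.963, -0.269], [-1.0, 0.002, 0.01]]
wrist_force: [1.0, -0.4, -0.6]
width: 0.024
above pan t 6.25 shift mm [64.4 -2.1 -4.4] turn [-0.12  0.59 -0.1 ] wid 0.024 F [ 1.  -0.4 -0.6] q [-0.45  0.18  1.46 -0.01  1.51  0.85]
[ 0.48646376 -0.18976531  0.28068157] [ 0.47507976  0.53087966 -1.52345419]
s 0.15 1 [ 0.4834 -0.1971  0.1545]
s 0.16 28 [ 0.4805 -0.1991  0.1617]
s 0.17 55 [ 0.4807 -0.1987  0.1703]
s 0.18 47 [ 0.4815 -0.1966  0.1777]
s 0.19 33 [ 0.4809 -0.1965  0.1905]
s 0.2 30 [ 0.4819 -0.1967  0.2004]
s 0.21 38 [ 0.4821 -0.1969  0.21  ]
s 0.22 31 [ 0.4819 -0.197   0.2201]
s 0.23 33 [ 0.4823 -0.1975  0.2295]
s 0.24 42 [ 0.4836 -0.2018  0.2428]
s 0.25 77 [ 0.4857 -0.2045  0.2514]
0.15450580065029818Traceback (most recent call last):
  File "<stdin>", line 12, in <module>
    return umr_minimum(a, axis, None, out, keepdims, initial, where)
ValueError: zero-size array to reduction operation minimum which has no identity
```

View pics/s3.png

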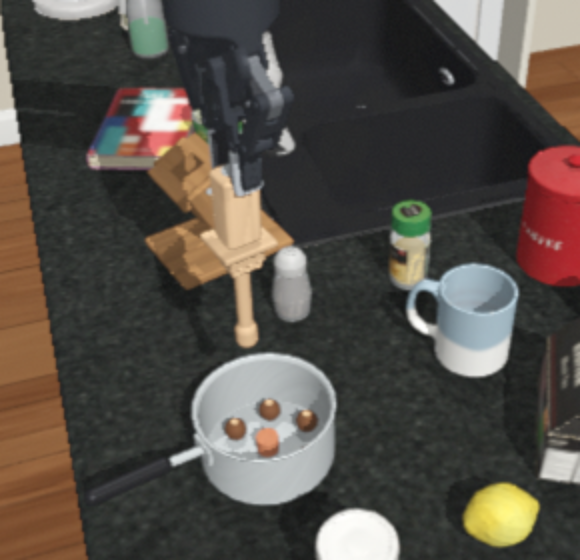

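The foot is at about (246,340) in the crop, straight above the pan, and the caramel is at (267,440). I'll straighten up and lower it to just above the caramel.

```bash
python3 -m handwheel '[[[0.02,0,-0.005],[0,0.6,0]],[[0.05,-0.001,-0.005],[0,0.6,0]],[[0.08,-0.001,-0.005],[0,0.6,0]],[[0.1,-0.001,-0.005],[0,0.6,0]],[[0.106,-0.001,-0.005],[0,0.6,0]]]'
python3 - <<'E'
from h import *
to([.491,-.189,.172],RV,'touch')
s=telemetry.sense();print(s['position'],s['wrist_force'],s['wrist_torque'])
im,d,P,p=cloud('top');cv2.imwrite('pics/t4.png',cv2.resize(im[220:400,280:480,::-1],None,fx=2.5,fy=2.5))
im2,d,P,p=cloud('side');cv2.imwrite('pics/s4.png',cv2.resize(im2[200:380,190:390,::-1],None,fx=4,fy=4))
E
```

```text
t: 6.85
position: [0.4859, -0.1851, 0.1762]
tcp_rot: [[-0.001, 0.271, -0.963], [0.004, -0.963, -0.271], [-1.0, -0.005, -0.0]]
wrist_force: [-1.0, 0.6, -1.0]
width: 0.0242
touch t 6.85 shift mm [ 4.1  5.1 -3.8] turn [-0.   -0.    0.26] wid 0.0242 F [-1.   0.6 -1. ] q [-0.45  0.25  1.65  0.    1.25  0.85]
[ 0.48592163 -0.18512697  0.17615113] [-1.00914447  0.60897635 -1.0133633 ] [-0.00270973  0.0296572  -0.00765894]
```

View pics/s4.png

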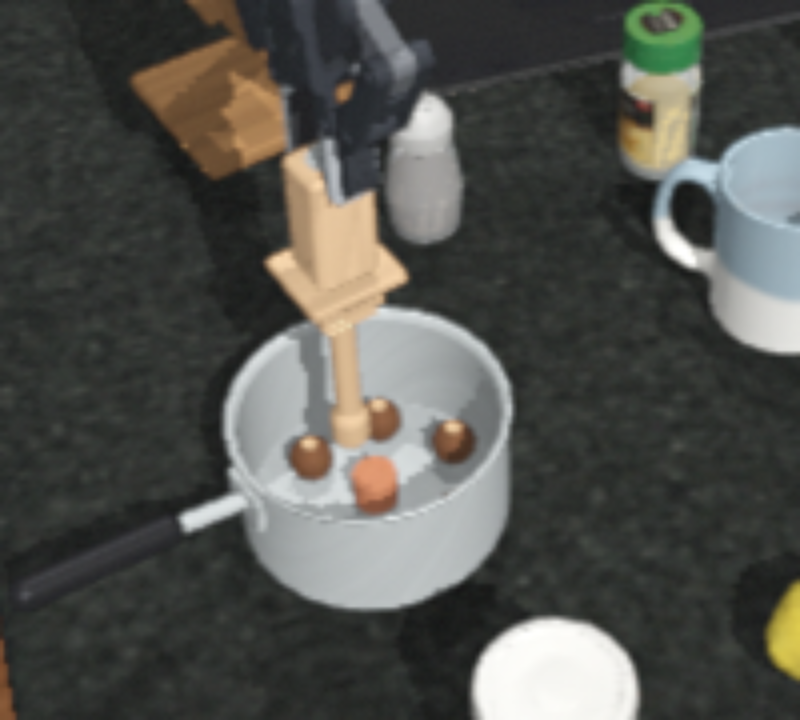

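```bash
python3 - <<'E'
from h import *
p=viewer.camera_params('side');f=K(p);R=np.array(p['R']);t=p['t']
s=telemetry.sense()['position']
for X in ([s[0],s[1],s[2]-.134],[s[0],s[1],s[2]-.110],[.491,-.190,.024],[.491,-.19,.005]):
    c=R@X+t;print(X,(c[:2]/c[2]*f+[p['cx'],p['cy']]).round(1))
C=-R.T@t
def ray(u,v,z):
    d=R.T@[(u-p['cx'])/f,(v-p['cy'])/f,1];return C+d*(z-C[2])/d[2]
print('foot',ray(277.5,309.5,.042),'caramel top',ray(284,317,.022),ray(284,317,.026))
E
```

```text
[np.float64(0.48751708791976756), np.float64(-0.1861089011694794), np.float64(0.04416714502494104)] [280.  310.6]
[np.float64(0.48751708791976756), np.float64(-0.1861089011694794), np.float64(0.06816714502494105)] [279.1 302. ]
[0.491, -0.19, 0.024] [283.  318.7]
[0.491, -0.19, 0.005] [283.6 325.1]
foot [ 0.48415068 -0.17997132  0.042     ] caramel top [ 0.49421548 -0.18499193  0.022     ] [ 0.49355761 -0.18830791  0.026     ]
```

```bash
python3 -m handwheel '[[[0.002,0.006,-0.006],[0,0,0.2]],[[0.004,0.007,-0.0065],[0,0,0.2]],[[0.006,0.007,-0.0065],[0,0,0.2]],[[0.006,0.007,-0.0065],[0,0,0.2]],[[0.006,0.007,-0.0065],[0,0,0.2]]]'
python3 -c "
from h import *
to([.4955,-.191,.165],RV,'touch')"
```

```text
t: 7.45
position: [0.4969, -0.1919, 0.1735]
tcp_rot: [[0.005, 0.271, -0.963], [-0.003, -0.963, -0.271], [-1.0, 0.004, -0.004]]
wrist_force: [0.1, 0.2, -1.2]
width: 0.0242
touch t 7.45 shift mm [ 8.5 -1.3  1.1] turn [ 0.   -0.21 -0.22] wid 0.0242 F [ 0.1  0.2 -1.2] q [-0.45  0.27  1.63 -0.    1.24  0.85]
```

```bash
python3 -m handwheel '[[[0.0005,0,0],[0,0,0]],[[0.001,0,0],[0,0,0]],[[0.0015,0,0],[0,0,0]],[[0.002,0,0],[0,0,0]],[[0.0025,0,0],[0,0,0]]]'
```

```text
t: 7.95
position: [0.4968, -0.1919, 0.1707]
tcp_rot: [[0.004, 0.271, -0.963], [-0.002, -0.963, -0.271], [-1.0, 0.003, -0.003]]
wrist_force: [0.1, -0.1, -0.4]
width: 0.0241
```

```bash
python3 -m handwheel '[[[0.001,0,0],[0,0,0]],[[0.002,0,0],[0,0,0]],[[0.003,0,0],[0,0,0]],[[0.0035,0,0],[0,0,0]],[[0.004,0,0],[0,0,0]]]'; python3 -m handwheel '[[[0.0005,0,0],[0,0,0]],[[0.001,0,0],[0,0,0]],[[0.0015,0,0],[0,0,0]],[[0.002,0,0],[0,0,0]],[[0.0025,0,0],[0,0,0]]]'
```

```text
t: 8.45
position: [0.4969, -0.192, 0.1667]
tcp_rot: [[0.004, 0.271, -0.963], [-0.002, -0.963, -0.271], [-1.0, 0.004, -0.003]]
wrist_force: [0.9, 0.1, -2.1]
width: 0.0244
t: 8.95
position: [0.4969, -0.192, 0.1642]
tcp_rot: [[0.004, 0.271, -0.963], [-0.003, -0.963, -0.271], [-1.0, 0.004, -0.003]]
wrist_force: [-0.4, -0.4, -1.8]
width: 0.024
```

```bash
python3 -m handwheel '[[[0.0004,0,0],[0,0,0]],[[0.0008,0,0],[0,0,0]],[[0.0012,0,0],[0,0,0]],[[0.0015,0,0],[0,0,0]],[[0.0015,0,0],[0,0,0]]]'
```

```text
t: 9.45
position: [0.4969, -0.192, 0.1627]
tcp_rot: [[0.004, 0.271, -0.963], [-0.002, -0.963, -0.271], [-1.0, 0.003, -0.003]]
wrist_force: [0.8, -0.3, -0.8]
width: 0.0242
```

```bash
python3 -m handwheel '[[[0.0004,0,0],[0,0,0]],[[0.0008,0,0],[0,0,0]],[[0.0012,0,0],[0,0,0]],[[0.0015,0,0],[0,0,0]],[[0.0015,0,0],[0,0,0]]]'
```

```text
t: 9.95
position: [0.4969, -0.192, 0.1612]
tcp_rot: [[0.004, 0.271, -0.963], [-0.002, -0.963, -0.271], [-1.0, 0.003, -0.003]]
wrist_force: [-0.5, 0.0, -1.7]
width: 0.0241
```

```bash
python3 -m handwheel '[[[0.0003,0,0],[0,0,0]],[[0.0006,0,0],[0,0,0]],[[0.0009,0,0],[0,0,0]],[[0.0012,0,0],[0,0,0]],[[0.0012,0,0],[0,0,0]]]'
```

```text
t: 10.45
position: [0.4969, -0.192, 0.16]
tcp_rot: [[0.004, 0.271, -0.963], [-0.002, -0.963, -0.271], [-1.0, 0.004, -0.003]]
wrist_force: [0.3, -0.0, -0.9]
width: 0.024
```

```bash
python3 -m handwheel '[[[0.0003,0,0],[0,0,0]],[[0.0006,0,0],[0,0,0]],[[0.0009,0,0],[0,0,0]],[[0.0009,0,0],[0,0,0]],[[0.0009,0,0],[0,0,0]]]'
```

```text
t: 10.95
position: [0.4969, -0.192, 0.1591]
tcp_rot: [[0.004, 0.271, -0.963], [-0.003, -0.963, -0.271], [-1.0, 0.004, -0.003]]
wrist_force: [-0.1, -0.7, -0.4]
width: 0.0243
```

```bash
python3 -m handwheel '[[[0.0003,0,0],[0,0,0]],[[0.0006,0,0],[0,0,0]],[[0.0008,0,0],[0,0,0]],[[0.0008,0,0],[0,0,0]],[[0.0008,0,0],[0,0,0]]]'
```

```text
t: 11.45
position: [0.497, -0.192, 0.1583]
tcp_rot: [[0.004, 0.271, -0.963], [-0.003, -0.963, -0.271], [-1.0, 0.004, -0.003]]
wrist_force: [0.5, 0.9, -1.4]
width: 0.0242
```

```bash
python3 -m handwheel '[[[0.0003,0,0],[0,0,0]],[[0.0006,0,0],[0,0,0]],[[0.0008,0,0],[0,0,0]],[[0.0008,0,0],[0,0,0]],[[0.0008,0,0],[0,0,0]]]'
```

```text
t: 11.95
position: [0.4969, -0.192, 0.1575]
tcp_rot: [[0.004, 0.271, -0.963], [-0.002, -0.963, -0.271], [-1.0, 0.004, -0.003]]
wrist_force: [-0.4, -0.1, -1.6]
width: 0.0242
```

```bash
python3 -m handwheel '[[[0.0003,0,0],[0,0,0]],[[0.0006,0,0],[0,0,0]],[[0.0008,0,0],[0,0,0]],[[0.0008,0,0],[0,0,0]],[[0.0008,0,0],[0,0,0]]]'
```

```text
t: 12.45
position: [0.4969, -0.192, 0.1567]
tcp_rot: [[0.004, 0.271, -0.963], [-0.002, -0.963, -0.271], [-1.0, 0.004, -0.003]]
wrist_force: [-0.2, -0.4, -0.7]
width: 0.0238
```

```bash
python3 - <<'E'
from h import *
im2,d,P,p=cloud('side');cv2.imwrite('pics/s5.png',cv2.resize(im2[270:350,235:335,::-1],None,fx=6,fy=6,interpolation=cv2.INTER_CUBIC))
E
```

```text
(no output)
```

View pics/s5.png

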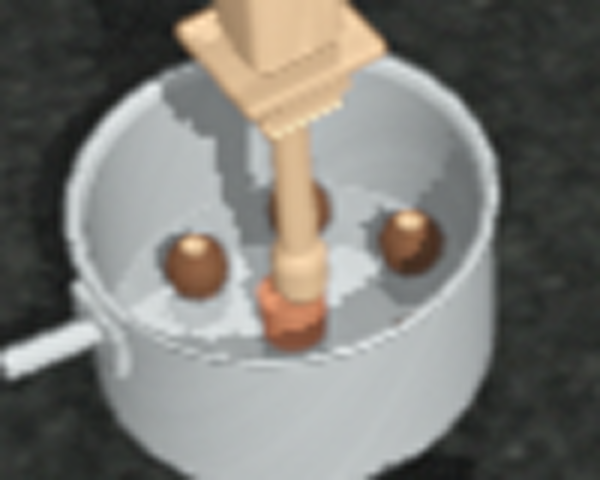

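The foot, bottom edge at about (299,300), sits right over the caramel top, centred at (292,300). It is about to touch, so I continue in small steps.

```bash
python3 -m handwheel '[[[0.0003,0,0],[0,0,0]],[[0.0006,0,0],[0,0,0]],[[0.0008,0,0],[0,0,0]],[[0.0008,0,0],[0,0,0]],[[0.0008,0,0],[0,0,0]]]'
```

```text
t: 13.0
position: [0.4969, -0.192, 0.1559]
tcp_rot: [[0.004, 0.271, -0.963], [-0.002, -0.963, -0.271], [-1.0, 0.004, -0.003]]
wrist_force: [-0.1, 0.2, -1.6]
width: 0.024
```

```bash
python3 -m handwheel '[[[0.0003,0,0],[0,0,0]],[[0.0006,0,0],[0,0,0]],[[0.0008,0,0],[0,0,0]],[[0.0008,0,0],[0,0,0]],[[0.0008,0,0],[0,0,0]]]'
```

```text
t: 13.5
position: [0.4971, -0.192, 0.1553]
tcp_rot: [[0.005, 0.271, -0.963], [-0.003, -0.963, -0.271], [-1.0, 0.004, -0.004]]
wrist_force: [0.1, -0.3, -0.9]
width: 0.0241
```

```bash
python3 -m handwheel '[[[0.0003,0,0],[0,0,0]],[[0.0006,0,0],[0,0,0]],[[0.0008,0,0],[0,0,0]],[[0.0008,0,0],[0,0,0]],[[0.0008,0,0],[0,0,0]]]'
```

```text
t: 14.0
position: [0.4974, -0.1921, 0.155]
tcp_rot: [[0.006, 0.271, -0.963], [-0.003, -0.963, -0.271], [-1.0, 0.004, -0.005]]
wrist_force: [-0.8, 1.1, 5.6]
width: 0.0237
```

Contact: about 6.5 N on the caramel. I lift off and go over to the handle side, still above the nuts.

```bash
python3 -m handwheel '[[[-0.002,0,0],[0,0,0]],[[-0.008,0,0],[0,0,0]],[[-0.018,0,0],[0,0,0]],[[-0.025,0,0.005],[0,0,0]],[[-0.025,0,0.015],[0,0,0]]]'
python3 -c "
from h import *
C=np.array([.496,-.192,.0]);np.save('C.npy',C)
to(C+.04*hx+[0,0,.18],RV,'handle side');s=telemetry.sense();print(s['position'],s['tcp_rot'][:,0],s['wrist_force'])"
```

```text
t: 14.5
position: [0.4835, -0.1966, 0.1808]
tcp_rot: [[0.007, 0.272, -0.962], [-0.004, -0.962, -0.272], [-1.0, 0.006, -0.006]]
wrist_force: [0.1, -0.4, -0.5]
width: 0.024
handle side t 14.5 shift mm [ 0.6  0.8 26.6] turn [ 0.04 -0.34 -0.34] wid 0.024 F [ 0.1 -0.4 -0.5] q [-0.47  0.24  1.65 -0.    1.24  0.83]
[ 0.48347349 -0.19663585  0.18078725] [ 0.0072426  -0.00399606 -0.99996579] [ 0.14017942 -0.35774494 -0.47852138]
```

```bash
python3 -m handwheel '[[[0,0,0.012],[0,-0.3,-0.3]],[[0,0,0.026],[0,-0.3,-0.3]],[[0.006,0,0.026],[0,-0.3,-0.3]],[[0.013,0,0.026],[0,-0.3,-0.3]],[[0.018,0,0.026],[0,-0.3,-0.3]]]'
python3 -m handwheel '[[[0.003,0,0],[0,0,0]],[[0.007,0,0],[0,0,0]],[[0.01,0,0],[0,0,0]],[[0.012,0,0],[0,0,0]],[[0.013,0,0],[0,0,0]]]'
python3 - <<'E'
from h import *
C=np.load('C.npy')
to(C+.04*hx+[0,0,.147],RV,'handle side')
im,d,P,p=cloud('top');im2,d,P,p=cloud('side')
cv2.imwrite('pics/s6.png',np.hstack([cv2.resize(i[270:350,a:a+80,::-1],None,fx=5,fy=5,interpolation=cv2.INTER_CUBIC) for i,a in ((im2,240),(im[-10:] if 0 else im,335))]))
E
```

```text
t: 15.0
position: [0.4572, -0.203, 0.1602]
tcp_rot: [[-0.003, 0.271, -0.963], [0.002, -0.963, -0.271], [-1.0, -0.002, 0.002]]
wrist_force: [-0.5, -0.2, -0.7]
width: 0.0239
t: 15.5
position: [0.4575, -0.203, 0.148]
tcp_rot: [[-0.002, 0.271, -0.962], [0.001, -0.962, -0.271], [-1.0, -0.002, 0.002]]
wrist_force: [0.7, 0.4, -1.1]
width: 0.0243
handle side t 15.5 shift mm [ 0.9  1.7 -0.1] turn [0.01 0.11 0.1 ] wid 0.0243 F [ 0.7  0.4 -1.1] q [-0.5   0.25  1.73 -0.    1.17  0.79]
```

View pics/s6.png

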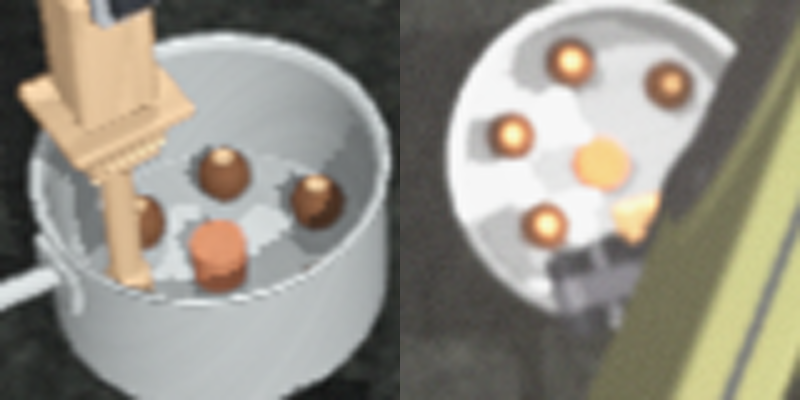

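The side crop (left) shows the foot inside the pan at the handle side at about (128,280), clear of the wall. The caramel is intact at (218,250). Now turn one.

```bash
python3 -m handwheel '[[[0.001,0.0083,-0.0009],[0,0,0]],[[0.001,0.0163,-0.0035],[0,0,0]],[[0.001,0.0235,-0.0076],[0,0,0]],[[0.001,0.0297,-0.0132],[0,0,0]],[[0.001,0.0346,-0.02],[0,0,0]]]'
```

```text
t: 16.1
position: [0.4866, -0.2316, 0.1471]
tcp_rot: [[-0.002, 0.27, -0.963], [0.001, -0.963, -0.27], [-1.0, -0.002, 0.002]]
wrist_force: [-1.7, 1.1, -0.1]
width: 0.0242
```

```bash
python3 -m handwheel '[[[0,0.0034,-0.0076],[0,0,0]],[[0,0.0052,-0.0158],[0,0,0]],[[0,0.0052,-0.0242],[0,0,0]],[[0,0.0034,-0.0324],[0,0,0]],[[0,0,-0.04],[0,0,0]]]'
```

```text
t: 16.6
position: [0.5248, -0.2197, 0.1469]
tcp_rot: [[-0.003, 0.271, -0.962], [0.001, -0.962, -0.271], [-1.0, -0.002, 0.003]]
wrist_force: [-3.7, 1.4, 2.3]
width: 0.0243
```

```bash
python3 -m handwheel '[[[0,-0.0049,-0.0068],[0,0,0]],[[0,-0.0111,-0.0124],[0,0,0]],[[0,-0.0183,-0.0165],[0,0,0]],[[0,-0.0263,-0.0191],[0,0,0]],[[0,-0.0346,-0.02],[0,0,0]]]'
```

```text
t: 17.1
position: [0.5354, -0.1808, 0.1474]
tcp_rot: [[-0.0, 0.271, -0.962], [0.001, -0.962, -0.271], [-1.0, -0.001, -0.0]]
wrist_force: [-1.2, 0.0, -0.5]
width: 0.0247
```

```bash
cat > chk.py <<'E'
from h import *
s=telemetry.sense();print(s['t'],s['position'],s['wrist_force'].round(1))
for n,w in (('side',(195,335,265,380)),('top',(330,430,255,350))):
    im,d,P,p=cloud(n)
    A=np.load(f'pics/{n}0.npz');u0,u1,v0,v1=w
    def m(I,lo,hi):
        h=cv2.cvtColor(I[v0:v1,u0:u1],cv2.COLOR_RGB2HSV);k=(h[...,0]>=lo)&(h[...,0]<=hi)&(h[...,1]>90)&(h[...,2]>150);return k
    def dark(I): g=I[v0:v1,u0:u1].max(2);return g
    # caramel centroid
    for nm,I,Q in (('before',A['im'],A['P']),('now',im,P)):
        h=cv2.cvtColor(I,cv2.COLOR_RGB2HSV);q=Q
        near=(abs(q[...,0]-.492)<.045)&(abs(q[...,1]+.19)<.045)&(q[...,2]>.008)&(q[...,2]<.035)
        print(n,nm,end=' ')
        k,l,st,ce=cv2.connectedComponentsWithStats((near&(h[...,1]>90)).astype(np.uint8))
        for i in range(1,k):
            if st[i,4]>12: print(ce[i].round(0),st[i,4],I[l==i].mean(0).astype(int),np.median(q[l==i],0).round(3),end=' | ')
        print()
    np.savez(f'pics/{n}_now.npz',im=im,P=P)
E
python3 chk.py
```

```text
17.1 [ 0.5354134  -0.18081034  0.14740166] [-1.2  0.  -0.5]
side before [284. 305.] 64 [132  92  66] [ 0.502 -0.157  0.024] | [302. 311.] 50 [116  81  58] [ 0.531 -0.182  0.023] | [267. 314.] 68 [132  92  66] [ 0.465 -0.17   0.023] | [283. 321.] 124 [196 131  98] [ 0.491 -0.193  0.022] | 
side now [285. 305.] 71 [131  92  66] [ 0.503 -0.156  0.023] | [302. 308.] 25 [131  93  67] [ 0.534 -0.177  0.025] | [267. 314.] 67 [131  91  65] [ 0.465 -0.169  0.024] | [283. 320.] 122 [197 131  98] [ 0.491 -0.193  0.022] | [306. 316.] 15 [81 55 40] [ 0.534 -0.199  0.024] | 
top before [369. 283.] 32 [184 134 100] [ 0.531 -0.173  0.024] | [388. 287.] 40 [161 120  92] [ 0.522 -0.214  0.025] | [358. 297.] 28 [205 150 111] [ 0.502 -0.151  0.025] | [375. 302.] 76 [246 196 136] [ 0.491 -0.186  0.023] | [395. 306.] 42 [163 121  94] [ 0.482 -0.227  0.025] | [364. 315.] 41 [194 143 107] [ 0.465 -0.16   0.025] | 
top now [374. 302.] 70 [246 212 143] [ 0.491 -0.185  0.022] | [364. 315.] 35 [214 164 120] [ 0.465 -0.162  0.025] |
```

```bash
python3 -m handwheel '[[[0,-0.0083,0.0009],[0,0,0]],[[0,-0.0163,0.0035],[0,0,0]],[[0,-0.0235,0.0076],[0,0,0]],[[0,-0.0297,0.0132],[0,0,0]],[[0,-0.0346,0.02],[0,0,0]]]'
```

```text
t: 17.7
position: [0.5053, -0.1539, 0.1474]
tcp_rot: [[-0.002, 0.272, -0.962], [-0.001, -0.962, -0.272], [-1.0, 0.0, 0.002]]
wrist_force: [0.1, -3.8, 0.2]
width: 0.0242
```

```bash
python3 -m handwheel '[[[0,-0.0034,0.0076],[0,0,0]],[[0,-0.0052,0.0158],[0,0,0]],[[0,-0.0052,0.0242],[0,0,0]],[[0,-0.0034,0.0324],[0,0,0]],[[0,0,0.04],[0,0,0]]]'
```

```text
t: 18.2
position: [0.4648, -0.1632, 0.1465]
tcp_rot: [[-0.006, 0.271, -0.963], [0.004, -0.963, -0.271], [-1.0, -0.005, 0.004]]
wrist_force: [0.3, 0.6, -1.7]
width: 0.0245
```

```bash
python3 -m handwheel '[[[0,0.0049,0.0068],[0,0,0]],[[0,0.0111,0.0124],[0,0,0]],[[0,0.0183,0.0165],[0,0,0]],[[0,0.0263,0.0191],[0,0,0]],[[0,0.0346,0.02],[0,0,0]]]'; python3 chk.py
```

```text
t: 18.7
position: [0.4572, -0.2028, 0.1473]
tcp_rot: [[-0.003, 0.27, -0.963], [0.003, -0.963, -0.27], [-1.0, -0.004, 0.002]]
wrist_force: [-0.4, 5.6, 6.4]
width: 0.0243
18.7 [ 0.45722934 -0.20283983  0.14732776] [-0.4  5.6  6.4]
side before [284. 305.] 64 [132  92  66] [ 0.502 -0.157  0.024] | [302. 311.] 50 [116  81  58] [ 0.531 -0.182  0.023] | [267. 314.] 68 [132  92  66] [ 0.465 -0.17   0.023] | [283. 321.] 124 [196 131  98] [ 0.491 -0.193  0.022] | 
side now [274. 305.] 25 [125  85  61] [ 0.484 -0.147  0.021] | [301. 307.] 48 [117  79  57] [ 0.533 -0.173  0.024] | [283. 321.] 121 [196 131  98] [ 0.491 -0.193  0.023] | [306. 316.] 15 [81 55 40] [ 0.533 -0.199  0.024] | 
top before [369. 283.] 32 [184 134 100] [ 0.531 -0.173  0.024] | [388. 287.] 40 [161 120  92] [ 0.522 -0.214  0.025] | [358. 297.] 28 [205 150 111] [ 0.502 -0.151  0.025] | [375. 302.] 76 [246 196 136] [ 0.491 -0.186  0.023] | [395. 306.] 42 [163 121  94] [ 0.482 -0.227  0.025] | [364. 315.] 41 [194 143 107] [ 0.465 -0.16   0.025] | 
top now [365. 282.] 29 [179 124  94] [ 0.534 -0.166  0.024] | [379. 282.] 16 [135  98  80] [ 0.534 -0.195  0.023] | [391. 286.] 47 [138 100  80] [ 0.525 -0.22   0.025] | [375. 303.] 71 [246 209 143] [ 0.49  -0.186  0.022] |
```

```bash
python3 - <<'E'
import numpy as np,cv2
a=np.load('pics/side_now.npz')['im'];b=np.load('pics/top_now.npz')['im']
cv2.imwrite('pics/s7.png',np.hstack([cv2.resize(i[265:350,x:x+85,::-1],None,fx=4.7,fy=4.7,interpolation=cv2.INTER_CUBIC) for i,x in ((a,240),(b,335))]))
E
```

```text
(no output)
```

View pics/s7.png

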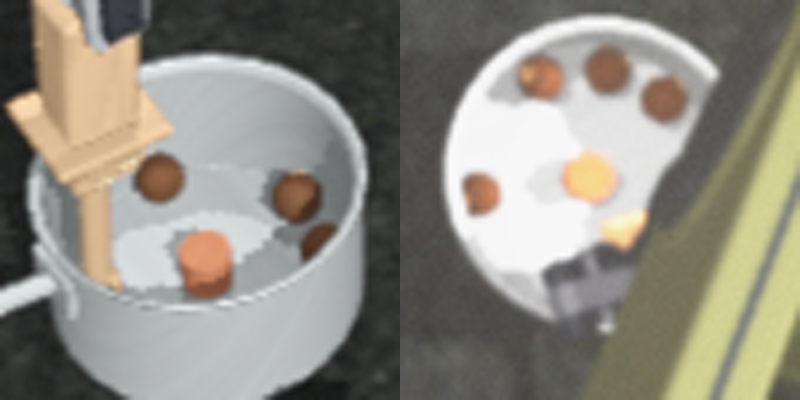

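The side crop shows the foot at about (100,280) with four nuts rolled out along the wall, the fifth hidden ahead of the foot, and the pan and caramel in place. Now turn two.

```bash
python3 -m handwheel '[[[0,0.0083,-0.0009],[0,0,0]],[[0,0.0163,-0.0035],[0,0,0]],[[0,0.0235,-0.0076],[0,0,0]],[[0,0.0297,-0.0132],[0,0,0]],[[0,0.0346,-0.02],[0,0,0]]]'
```

```text
t: 19.3
position: [0.4851, -0.2301, 0.1463]
tcp_rot: [[-0.005, 0.271, -0.963], [0.004, -0.963, -0.271], [-1.0, -0.005, 0.004]]
wrist_force: [-0.8, 1.6, 1.5]
width: 0.0243
```

```bash
python3 -m handwheel '[[[0,0.0034,-0.0076],[0,0,0]],[[0,0.0052,-0.0158],[0,0,0]],[[0,0.0052,-0.0242],[0,0,0]],[[0,0.0034,-0.0324],[0,0,0]],[[0,0,-0.04],[0,0,0]]]'
```

```text
t: 19.8
position: [0.5245, -0.2197, 0.1468]
tcp_rot: [[-0.004, 0.271, -0.962], [0.001, -0.962, -0.271], [-1.0, -0.002, 0.003]]
wrist_force: [-4.1, -0.6, 0.2]
width: 0.024
```

```bash
python3 -m handwheel '[[[0,-0.0049,-0.0068],[0,0,0]],[[0,-0.0111,-0.0124],[0,0,0]],[[0,-0.0183,-0.0165],[0,0,0]],[[0,-0.0263,-0.0191],[0,0,0]],[[0,-0.0346,-0.02],[0,0,0]]]'; python3 chk.py | grep -v before
```

```text
t: 20.3
position: [0.5351, -0.1806, 0.1473]
tcp_rot: [[-0.001, 0.271, -0.962], [0.001, -0.962, -0.271], [-1.0, -0.001, 0.0]]
wrist_force: [0.3, -0.1, -1.0]
width: 0.0237
20.3 [ 0.53512376 -0.18064859  0.14726978] [ 0.3 -0.1 -1. ]
side now [304. 310.] 41 [109  77  55] [ 0.535 -0.183  0.024] | [274. 305.] 31 [125  86  61] [ 0.485 -0.147  0.02 ] | [283. 321.] 122 [195 130  98] [ 0.491 -0.193  0.022] | 
top now [375. 303.] 68 [246 211 143] [ 0.49  -0.186  0.022] |
```

```bash
python3 -m handwheel '[[[0,-0.0083,0.0009],[0,0,0]],[[0,-0.0163,0.0035],[0,0,0]],[[0,-0.0235,0.0076],[0,0,0]],[[0,-0.0297,0.0132],[0,0,0]],[[0,-0.0346,0.02],[0,0,0]]]'
```

```text
t: 20.9
position: [0.5054, -0.1534, 0.1473]
tcp_rot: [[-0.001, 0.272, -0.962], [0.0, -0.962, -0.272], [-1.0, -0.001, 0.001]]
wrist_force: [1.5, -2.6, -0.5]
width: 0.0244
```

```bash
python3 -m handwheel '[[[0,-0.0034,0.0076],[0,0,0]],[[0,-0.0052,0.0158],[0,0,0]],[[0,-0.0052,0.0242],[0,0,0]],[[0,-0.0034,0.0324],[0,0,0]],[[0,0,0.04],[0,0,0]]]'
```

```text
t: 21.4
position: [0.4654, -0.1634, 0.1466]
tcp_rot: [[-0.004, 0.271, -0.963], [0.004, -0.963, -0.271], [-1.0, -0.005, 0.003]]
wrist_force: [0.4, -0.2, -0.3]
width: 0.0238
```

```bash
python3 -m handwheel '[[[0,0.0049,0.0068],[0,0,0]],[[0,0.0111,0.0124],[0,0,0]],[[0,0.0183,0.0165],[0,0,0]],[[0,0.0263,0.0191],[0,0,0]],[[0,0.0346,0.02],[0,0,0]]]'; python3 -m handwheel '[[[0,0.002,0],[0,0,0]],[[0,0.004,0],[0,0,0]],[[0,0.006,0],[0,0,0]],[[0,0.006,0],[0,0,0]],[[0,0.006,0],[0,0,0]]]';  python3 chk.py | grep -v before
```

```text
t: 21.9
position: [0.4575, -0.2039, 0.1472]
tcp_rot: [[-0.002, 0.271, -0.963], [0.001, -0.963, -0.271], [-1.0, -0.002, 0.002]]
wrist_force: [0.6, 0.6, -0.2]
width: 0.0241
t: 22.4
position: [0.459, -0.2086, 0.1471]
tcp_rot: [[-0.002, 0.271, -0.962], [0.001, -0.962, -0.271], [-1.0, -0.002, 0.002]]
wrist_force: [-1.0, -0.9, -1.1]
width: 0.0244
22.4 [ 0.45903141 -0.2086043   0.14714863] [-1.  -0.9 -1.1]
side now [302. 308.] 73 [110  75  53] [ 0.533 -0.171  0.023] | [269. 307.] 40 [132  92  66] [ 0.475 -0.15   0.021] | [283. 321.] 122 [195 131  98] [ 0.491 -0.193  0.023] | 
top now [363. 283.] 39 [172 119  91] [ 0.532 -0.162  0.025] | [382. 282.] 18 [135  97  78] [ 0.533 -0.203  0.024] | [393. 287.] 49 [141 103  81] [ 0.522 -0.224  0.025] | [375. 303.] 69 [246 207 142] [ 0.49  -0.185  0.022] |
```

Stirring is done. I lift straight up and check the nuts.

```bash
python3 -m handwheel '[[[-0.01,0,-0.004],[0,0,0]],[[-0.03,0,-0.008],[0,0,0]],[[-0.06,0,-0.01],[0,0,0]],[[-0.1,0,-0.01],[0,0,0]],[[-0.14,0,-0.01],[0,0,0]]]'
python3 - <<'E'
from h import *
to(HP-.165*HR[:,0]+[0.0,-.19,0.0],HR,'side of stand');print(telemetry.sense()['position'])
E
python3 -m handwheel '[[[-0.01,-0.03,0],[0,0,0]],[[-0.01,-0.07,0],[0,5,0]],[[-0.01,-0.11,0],[0,12,0]],[[-0.01,-0.14,0],[0,18,0]],[[-0.01,-0.15,0],[0,25,0]]]'
python3 chk.py|grep -v before
python3 -c "
from h import *
to(HP-.165*HR[:,0],HR,'over socket');print(telemetry.sense()['position'])"
```

```text
t: 23.0
position: [0.469, -0.2058, 0.2891]
tcp_rot: [[-0.002, 0.271, -0.962], [0.001, -0.962, -0.271], [-1.0, -0.002, 0.002]]
wrist_force: [1.7, -0.7, -1.5]
width: 0.0239
side of stand t 23.0 shift mm [  -9.6 -141.1   15.8] turn [-0.   25.39  0.11] wid 0.0239 F [ 1.7 -0.7 -1.5] q [-0.5   0.16  1.48  0.    1.51  0.8 ]
[ 0.46895935 -0.20582229  0.28905211]
t: 23.5
position: [0.4278, -0.0586, 0.2989]
tcp_rot: [[0.41, 0.275, -0.87], [0.118, -0.961, -0.249], [-0.905, -0.0, -0.426]]
wrist_force: [-0.8, -0.2, -1.1]
width: 0.0241
23.5 [ 0.42775111 -0.05864421  0.29890289] [-0.8 -0.2 -1.1]
side now [302. 308.] 75 [108  73  52] [ 0.533 -0.172  0.023] | [269. 306.] 49 [129  88  62] [ 0.474 -0.149  0.023] | [283. 321.] 119 [195 130  97] [ 0.491 -0.193  0.022] | 
top now [363. 283.] 36 [167 115  89] [ 0.532 -0.162  0.024] | [382. 282.] 17 [131  95  77] [ 0.533 -0.202  0.024] | [392. 287.] 44 [135  98  80] [ 0.522 -0.223  0.025] | [374. 302.] 72 [246 199 139] [ 0.491 -0.186  0.022] | 
over socket t 23.6 shift mm [  14.1 -169.9  -38.2] turn [-0.18  0.59  0.28] wid 0.0242 F [ 0.1  0.6 -2. ] q [-0.54 -0.19  1.89  0.34  1.16  0.66]
[ 0.42227473 -0.05884993  0.2948269 ]
```

```bash
python3 -m handwheel '[[[0,-0.04,-0.02],[0,0,0]],[[0,-0.08,-0.038],[0,0,0]],[[0,-0.12,-0.038],[0,0,0]],[[0,-0.155,-0.038],[-0.1,0.5,0.3]],[[0.005,-0.17,-0.038],[-0.1,0.5,0.3]]]'
python3 -m handwheel '[[[0,0,0],[0,0,0]],[[0,0,0],[0,0,0]],[[0,0,0],[0,0,0]],[[0,0,0],[0,0,0]],[[0,0,0],[0,0,0]]]'
python3 - <<'E'
from h import *
to(HP-.14*HR[:,0],HR,'over socket')
# nuts, wide window
for n in ('side','top'):
    im,d,q,p=cloud(n);h=cv2.cvtColor(im,cv2.COLOR_RGB2HSV);np.savez(f'pics/{n}_now.npz',im=im,P=q)
    near=(np.hypot(q[...,0]-.49,q[...,1]+.19)<.058)&(q[...,2]>.004)&(q[...,2]<.05)&(h[...,1]>80)
    k,l,st,ce=cv2.connectedComponentsWithStats(near.astype(np.uint8))
    for i in range(1,k):
        if st[i,4]>8: print(n,ce[i].round(0),st[i,4],im[l==i].mean(0).astype(int),np.median(q[l==i],0).round(3))
a=np.load('pics/side_now.npz')['im'];b=np.load('pics/top_now.npz')['im']
cv2.imwrite('pics/s8.png',np.hstack([cv2.resize(a[100:260,180:340,::-1],(400,400)),cv2.resize(b[255:355,330:430,::-1],(400,400))]))
E
```

```text
t: 24.1
position: [0.4188, 0.1142, 0.3118]
tcp_rot: [[0.416, 0.272, -0.868], [0.113, -0.962, -0.248], [-0.902, 0.005, -0.431]]
wrist_force: [0.3, -0.5, -0.9]
width: 0.0248
t: 24.6
position: [0.418, 0.1106, 0.3093]
tcp_rot: [[0.414, 0.268, -0.87], [0.112, -0.963, -0.244], [-0.903, 0.004, -0.429]]
wrist_force: [0.5, -0.7, -1.5]
width: 0.024
over socket t 24.6 shift mm [33.8 -5.8  5.4] turn [-0.05 -0.1  -0.28] wid 0.024 F [ 0.5 -0.7 -1.5] q [ 0.09 -0.23  1.89  0.08  1.05  1.36]
side [269. 305.] 72 [126  86  61] [ 0.474 -0.147  0.024]
side [304. 308.] 142 [101  69  50] [ 0.536 -0.174  0.024]
side [283. 321.] 127 [194 130  98] [ 0.491 -0.193  0.022]
top [368. 281.] 95 [144 102  82] [ 0.538 -0.171  0.024]
top [383. 280.] 49 [129  94  77] [ 0.537 -0.204  0.025]
top [393. 287.] 54 [134  99  81] [ 0.522 -0.225  0.024]
top [375. 302.] 82 [246 196 139] [ 0.491 -0.186  0.022]
top [354. 311.] 42 [173 121  94] [ 0.475 -0.141  0.025]
```

View pics/s8.png

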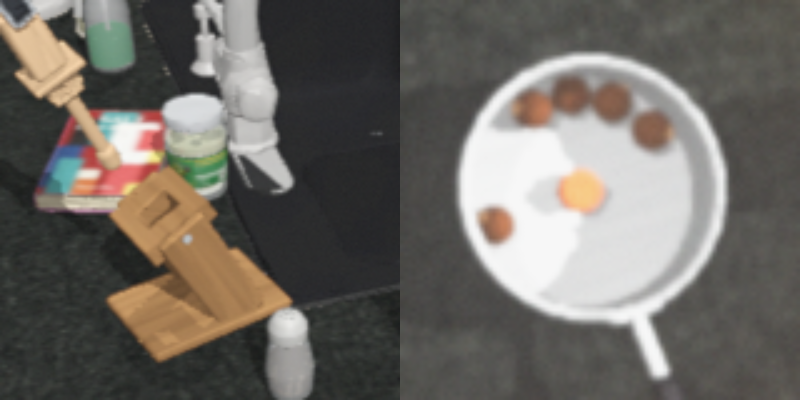

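The left crop shows the stirrer in line above the empty socket, its foot at (110,160) and the mouth at (155,207). The right crop shows all five nuts in the pan, each at least about 9 mm from any starting spot. Next I align and insert.

```bash
python3 -m handwheel '[[[0,-0.003,0.003],[0,0,-0.3]],[[0,-0.0058,0.0054],[0,0,-0.3]],[[0.005,-0.0058,0.0054],[0,0,-0.3]],[[0.01,-0.0058,0.0054],[0,0,-0.3]],[[0.01,-0.0058,0.0054],[0,0,-0.3]]]'
python3 -c "
from h import *
to(HP-.10*HR[:,0],HR,'over socket')"
```

```text
t: 25.2
position: [0.415, 0.1171, 0.2967]
tcp_rot: [[0.411, 0.273, -0.87], [0.118, -0.962, -0.246], [-0.904, -0.001, -0.427]]
wrist_force: [0.3, 0.0, -0.2]
width: 0.0243
over socket t 25.2 shift mm [63.   1.6 -1. ] turn [ 0.08 -0.02  0.1 ] wid 0.0243 F [ 0.3  0.  -0.2] q [ 0.11 -0.23  1.92  0.09  1.01  1.37]
```

```bash
python3 -m handwheel '[[[0.005,0.0015,-0.001],[0,0,0]],[[0.015,0.0015,-0.001],[0,0,0]],[[0.027,0.0015,-0.001],[0,0,0]],[[0.037,0.0015,-0.001],[0,0,0]],[[0.042,0.0015,-0.001],[0,0,0]]]'
python3 -c "
from h import *
to(HP-.03*HR[:,0],HR,'in')"
```

```text
t: 25.7
position: [0.4337, 0.1208, 0.2587]
tcp_rot: [[0.41, 0.273, -0.87], [0.118, -0.962, -0.246], [-0.904, -0.001, -0.427]]
wrist_force: [0.1, 0.4, -1.2]
width: 0.024
in t 25.7 shift mm [90.5  0.1 -0.1] turn [0.06 0.02 0.1 ] wid 0.024 F [ 0.1  0.4 -1.2] q [ 0.11 -0.16  1.97  0.09  0.9   1.37]
```

```bash
python3 -m handwheel '[[[0.008,0,0],[0,0,0]],[[0.018,0,0],[0,0,0]],[[0.028,0,0],[0,0,0]],[[0.038,0,0],[0,0,0]],[[0.045,0,0],[0,0,0]]]'
python3 -m handwheel '[[[0.01,0,0],[0,0,0]],[[0.02,0,0],[0,0,0]],[[0.03,0,0],[0,0,0]],[[0.038,0,0],[0,0,0]],[[0.042,0,0],[0,0,0]]]'
python3 -c "
from h import *
to(HP,HR,'home')"
```

```text
t: 26.2
position: [0.4532, 0.1262, 0.219]
tcp_rot: [[0.413, 0.273, -0.869], [0.118, -0.962, -0.246], [-0.903, -0.001, -0.429]]
wrist_force: [1.3, 0.3, -0.1]
width: 0.0242
t: 26.7
position: [0.4695, 0.131, 0.1804]
tcp_rot: [[0.411, 0.273, -0.87], [0.118, -0.962, -0.246], [-0.904, -0.001, -0.427]]
wrist_force: [0.8, -0.3, -0.5]
width: 0.0244
home t 26.7 shift mm [33.8  0.1  0.1] turn [ 0.06 -0.    0.1 ] wid 0.0244 F [ 0.8 -0.3 -0.5] q [ 0.13 -0.01  2.07  0.1   0.65  1.36]
```

```bash
python3 -m handwheel '[[[0.006,0,0],[0,0,0]],[[0.012,0,0],[0,0,0]],[[0.015,0,0],[0,0,0]],[[0.018,0,0],[0,0,0]],[[0.02,0,0],[0,0,0]]]'
python3 -c "
from h import *
to(HP,HR,'home')"
```

```text
t: 27.2
position: [0.4834, 0.1344, 0.1693]
tcp_rot: [[0.424, 0.272, -0.864], [0.12, -0.962, -0.244], [-0.898, 0.0, -0.441]]
wrist_force: [-10.6, -3.0, 32.7]
width: 0.0239
home t 27.2 shift mm [17.5 -0.4  8.5] turn [ 0.06 -0.87  0.02] wid 0.0239 F [-10.6  -3.   32.7] q [0.14 0.03 2.08 0.11 0.59 1.36]
```

```bash
python3 -m handwheel '[[[0.002,0,0],[0,0,0]],[[0.004,0,0],[0,0,0]],[[0.006,0,0],[0,0,0]],[[0.008,0,0],[0,0,0]],[[0.009,0,0],[0,0,0]]]'
python3 -c "
from h import *
to(HP,HR,'home')"
```

```text
t: 27.7
position: [0.495, 0.1371, 0.1681]
tcp_rot: [[0.44, 0.271, -0.856], [0.123, -0.963, -0.241], [-0.889, 0.001, -0.457]]
wrist_force: [-7.7, 3.8, 43.9]
width: 0.0241
home t 27.7 shift mm [10.9 -1.  18.9] turn [ 0.   -1.91 -0.06] wid 0.0241 F [-7.7  3.8 43.9] q [0.14 0.04 2.08 0.11 0.56 1.35]
```

The plug caught on the mouth's edge. I back off and look.

```bash
python3 -m handwheel '[[[-0.008,0,0],[0,0,0]],[[-0.016,0,0],[0,0,0]],[[-0.024,0,0],[0,0,0]],[[-0.029,0,0],[0,0,0]],[[-0.029,0,0],[0,0,0]]]'
python3 - <<'E'
from h import *
to(HP-.034*HR[:,0],HR,'out34')
im,d,P,p=cloud('side');np.savez('pics/side_i.npz',im=im,P=P)
b,d,Pt,p=cloud('wrist')
cv2.imwrite('pics/s9.png',np.hstack([cv2.resize(im[125:225,190:290,::-1],(500,500),interpolation=cv2.INTER_CUBIC),cv2.resize(b[140:300,260:360,::-1],(312,500),interpolation=cv2.INTER_CUBIC)])[:,:800])
E
```

```text
t: 28.2
position: [0.4726, 0.1313, 0.1842]
tcp_rot: [[0.419, 0.272, -0.866], [0.118, -0.962, -0.245], [-0.9, -0.0, -0.435]]
wrist_force: [3.7, 1.2, 3.3]
width: 0.0242
out34 t 28.2 shift mm [ 1.8 -0.5  4.5] turn [ 0.06 -0.5   0.03] wid 0.0242 F [3.7 1.2 3.3] q [ 0.13 -0.01  2.06  0.1   0.65  1.36]
```

View pics/s9.png

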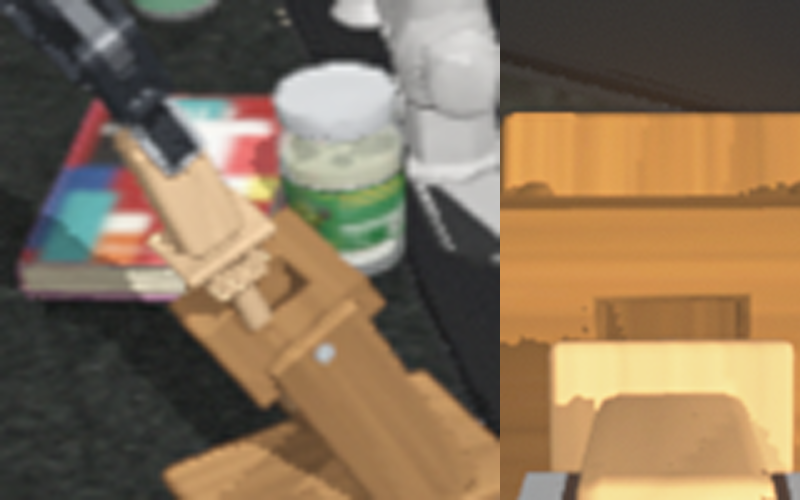

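```bash
cat > tilt.py <<'E'
from h import *
s=telemetry.sense();C=s['tcp_rot'];t0=s['position'];print('pos',t0)
for n in ('side','wrist'):
    im,d,P,p=cloud(n)
    h=cv2.cvtColor(im,cv2.COLOR_RGB2HSV)
    q=(P-t0)@C*1000  # tool frame mm
    Q=q.reshape(-1,3);I=im.reshape(-1,3).astype(int)
    ok=(abs(Q[:,1])<24)&(abs(Q[:,2])<34)&(I[:,0]-I[:,2]>25)
    # flange top: seed tool x 10..26, outside handle
    m=ok&(Q[:,0]>8)&(Q[:,0]<27)
    w=Q[m];
    print(n,'pts',len(w))
    if len(w)>30:
        # robust line x = a + b*z  by RANSAC
        rng=np.random.default_rng(0);best=(0,)
        for _ in range(500):
            i=rng.choice(len(w),3,replace=False)
            try:c=np.linalg.solve(np.c_[np.ones(3),w[i,2],w[i,1]],w[i,0])
            except Exception:continue
            if abs(c[1])>.5 or abs(c[2])>.15: continue
            r=abs(w[:,0]-c[0]-c[1]*w[:,2]-c[2]*w[:,1]);k=(r<1).sum()
            if k>best[0]:best=(k,c,r<1)
        k,c,i=best; c=np.linalg.lstsq(np.c_[np.ones(i.sum()),w[i,2],w[i,1]],w[i,0],rcond=None)[0]
        print('flange plane n',k,'x0',c[0].round(1),'tilt deg z,y',np.degrees(np.arctan(c[1:])).round(1),'z',np.percentile(w[i,2],[2,98]).round(1),'y',np.percentile(w[i,1],[2,98]).round(1))
    for lo in range(-50,16,8):
        w=Q[ok&(Q[:,0]>lo)&(Q[:,0]<lo+8)&(abs(Q[:,1])<15)&(abs(Q[:,2])<24)]
        if len(w)>5: print(lo,len(w),'y',np.percentile(w[:,1],[5,95]).round(1),'z',np.percentile(w[:,2],[5,50,95]).round(1))
E
python3 tilt.py
```

```text
pos [0.47226326 0.13121604 0.18350042]
side pts 186
flange plane n 80 x0 14.5 tilt deg z,y [-7.6  1. ] z [-12.8  31.3] y [-16.5  22.1]
-50 33 y [-9.4 14.7] z [10.2 13.2 16.1]
-42 13 y [-2.4 14.4] z [10.9 14.2 17.1]
-34 28 y [ 1.2 14.5] z [-7.3 11.8 17.9]
-26 44 y [ 3.  14.4] z [-8.2  7.3 18.7]
-18 48 y [ 8.4 14.8] z [-8.   5.  19.5]
-10 38 y [-1.8 14.4] z [-6.   8.2 21.5]
-2 43 y [ 3.6 14.5] z [-6.3  8.7 22.3]
6 43 y [-2.4 14.8] z [-9.1  9.9 23.5]
14 26 y [-10.3  14.8] z [-13.   -9.4   3. ]
wrist pts 2072
flange plane n 1604 x0 15.8 tilt deg z,y [-7.  1.] z [-12.2   8.7] y [-20.7  19.3]
-50 2943 y [-11.7  11.5] z [-10.9  -1.9  14.9]
-42 461 y [-12.  12.] z [-12.  -11.4 -10.3]
-34 274 y [-10.7  10.3] z [-11.  -10.5  -9.6]
-26 235 y [-11.3  10.3] z [-10.1  -9.4  -8.4]
-18 199 y [-11.4  10.2] z [-9.  -8.5 -7.3]
-10 175 y [-11.5  10.1] z [-8.  -7.5 -6.4]
-2 156 y [-11.6  10. ] z [-7.1 -6.5 -5.4]
6 128 y [-11.5   9.8] z [-6.  -5.5 -4.5]
14 1068 y [-14.   14.1] z [-12.3  -8.1  -1.4]
```

The picture shows the stirrer pivoted in the jaws. Both clouds give about 7° about the jaw axis, so the plug sits to the robot side of the mouth. I'll compensate by turning the tool so the stirrer's axis is parallel to the socket's again.

```bash
cat > tgt.py <<'E'
from h import *
import sys
def pose(h,o,phi,dx=0):
    R=RG@Ro.from_euler('y',phi,degrees=True).as_matrix()
    return MOUTH+NZ*h+EX*dx-R@np.array(o)/1000,R
E
python3 - <<'E'
from tgt import *
to(*pose(.03,(20.2,-.7,10.4),7),'h30')
to(*pose(.0,(20.2,-.7,10.4),7),'h0')
s=telemetry.sense();C=s['tcp_rot'];o=np.array([20.2,-.7,10.4])/1000
X=s['position']+C@o-MOUTH;print('origin now in socket (x,y,h) mm',(X@np.stack([EX,EY,NZ],1)*1000).round(1))
E
```

```text
h30 t 28.4 shift mm [ 7.4  1.5 -3.9] turn [-0.    6.4   0.02] wid 0.0244 F [3.7 0.9 3.5] q [ 0.13 -0.01  2.06  0.1   0.65  1.36]
h0 t 28.4 shift mm [37.4  1.5 -3.6] turn [-0.    6.4   0.02] wid 0.0244 F [3.7 0.9 3.5] q [ 0.13 -0.01  2.06  0.1   0.65  1.36]
origin now in socket (x,y,h) mm [-6.3  1.5 38.3]
```

```bash
python3 -m handwheel '[[[-0.002,0,-0.001],[0,1,0]],[[-0.002,0,-0.002],[0,3,0]],[[0,0,-0.003],[0,5,0]],[[0.002,0,-0.004],[0,6.4,0]],[[0.002,0,-0.004],[0,6.4,0]]]'
python3 -m handwheel '[[[0,0,0],[0,0,0]],[[0,0,0],[0,0,0]],[[0,0,0],[0,0,0]],[[0,0,0],[0,0,0]],[[0,0,0],[0,0,0]]]'
python3 tilt.py
python3 - <<'E'
from tgt import *
to(*pose(.026,(20.2,-.7,10.4),7),'h26')
# hole edge in wrist view: head-top plane points and the dark-hole boundary, in socket frame
im,d,P,p=cloud('wrist');np.savez('pics/w_i.npz',im=im,P=P)
q=(P-MOUTH)@np.stack([EX,EY,NZ],1)*1000
m=(abs(q[...,1])<8)&(q[...,0]>-10)&(q[...,0]<60)
for c in range(308,324,5):
    col=[(v,*q[v,c].round(1)) for v in range(170,270,3)]
    print(c,[(v,x,h) for v,x,y,h in col])
E
```

```text
t: 28.9
position: [0.4691, 0.1317, 0.1775]
tcp_rot: [[0.498, 0.273, -0.823], [0.144, -0.962, -0.232], [-0.855, -0.003, -0.519]]
wrist_force: [-0.3, 0.4, -0.7]
width: 0.0243
t: 29.4
position: [0.4742, 0.1323, 0.1816]
tcp_rot: [[0.507, 0.273, -0.818], [0.144, -0.962, -0.231], [-0.85, -0.001, -0.527]]
wrist_force: [-0.6, -0.2, -1.7]
width: 0.0241
pos [0.47416203 0.13225874 0.18164157]
side pts 189
flange plane n 85 x0 15.0 tilt deg z,y [-8.6  1.7] z [-12.1  31.7] y [-16.9  22.8]
-50 20 y [-7.9 12.6] z [10.5 12.7 15. ]
-42 13 y [-4.1 14.1] z [11.6 15.3 16.7]
-34 26 y [-1.  14.9] z [-4.8 10.1 18.4]
-26 43 y [10.6 14.7] z [-8.6  6.5 18.4]
-18 32 y [ 2.2 14.6] z [-7.7  8.9 20.2]
-10 42 y [ 3.8 14.6] z [-6.9  6.8 22. ]
-2 35 y [10.9 14.7] z [-5.4  8.4 22.1]
6 37 y [-3.7 14.2] z [-4.2 11.6 24. ]
14 34 y [-12.6  14.7] z [-11.9  -8.6   4.5]
wrist pts 2009
flange plane n 1572 x0 15.8 tilt deg z,y [-9.   0.9] z [-11.2   8.6] y [-20.6  19.5]
-50 2953 y [-11.6  11.6] z [-11.1  -1.8  14.7]
-42 442 y [-11.5  12. ] z [-12.2 -11.5 -10.5]
-34 237 y [-10.6  10.3] z [-11.1 -10.5  -9.5]
-26 220 y [-11.2  1
[... 5664 characters left out ...]
t64(-0.8)), (224, np.float64(30.0), np.float64(-0.3)), (227, np.float64(28.1), np.float64(-0.1)), (230, np.float64(26.1), np.float64(-0.7)), (233, np.float64(24.2), np.float64(-0.9)), (236, np.float64(22.3), np.float64(-0.5)), (239, np.float64(20.4), np.float64(-0.1)), (242, np.float64(18.5), np.float64(0.1)), (245, np.float64(16.3), np.float64(-2.0)), (248, np.float64(-4.7), np.float64(-127.0)), (251, np.float64(19.0), np.float64(39.4)), (254, np.float64(17.6), np.float64(40.3)), (257, np.float64(16.0), np.float64(40.7)), (260, np.float64(14.5), np.float64(41.0)), (263, np.float64(12.9), np.float64(41.1)), (266, np.float64(11.1), np.float64(40.4)), (269, np.float64(11.8), np.float64(51.7))]
```

```bash
cat > rel.py <<'E'
from tgt import *
s=telemetry.sense()
im,d,P,p=cloud('wrist')
B=np.stack([EX,EY,NZ],1);q=(P-MOUTH)@B*1000;X,Y,H=q[...,0],q[...,1],q[...,2]
hd=(abs(H)<3)&(X>10)&(X<45)&(abs(Y)<50)
c=hd&(abs(Y)<8); he=np.median([X[:,u][c[:,u]].min() for u in range(640) if c[:,u].sum()>4]);hf=np.median([X[:,u][c[:,u]].max() for u in range(640) if c[:,u].sum()>4])
r=hd&(X>22)&(X<30);yl=np.median([Y[v][r[v]].min() for v in range(480) if r[v].sum()>20]);yh=np.median([Y[v][r[v]].max() for v in range(480) if r[v].sum()>20])
print('head plane h',np.median(H[hd]).round(2),'hole +x edge',he.round(2),'head +x edge',hf.round(2),'head y',yl.round(1),yh.round(1),'mid',((yl+yh)/2).round(2))
# handle +x face: fit X = a+b*H over band above the flange
t=(P-s['position'])@s['tcp_rot']*1000
fc=(abs(t[...,1])<8)&(t[...,0]>-36)&(t[...,0]<8)&(t[...,2]>-20)&(t[...,2]<0)
for _ in range(4):
    b,a=np.polyfit(H[fc],X[fc],1);fc&=abs(X-a-b*H)<1
print('face tilt deg',np.degrees(np.arctan(b)).round(2),'n',fc.sum(),'axis x at h=0..40:',(a-15).round(1),(a-15+40*b).round(1))
# flange top
hm=np.median(H[fc])-0
fl=(t[...,0]>8)&(t[...,0]<25)&(abs(t[...,1])<23)&(t[...,2]<15)&(X>8)&(H>5)&~fc
hf0=np.median(H[fl]);fl&=abs(H-hf0)<2
c=fl&(abs(Y)<12);fe=np.median([X[:,u][c[:,u]].max() for u in range(640) if c[:,u].sum()>2])
ys=[(Y[v][fl[v]].min(),Y[v][fl[v]].max()) for v in range(480) if fl[v].sum()>40];ys=np.median(ys,0)
print('flange top h',hf0.round(2),'+x edge',fe.round(2),'y',ys.round(1),'mid',ys.mean().round(2))
print('flange centre rel. to hole centre: dx',(fe-23-(he-16.5)).round(2),'dy',(ys.mean()-(yl+yh)/2).round(2),'origin h',(hf0-6-np.median(H[hd])).round(2))
print('pos',s['position'],'F',s['wrist_force'].round(1))
C=s['tcp_rot'];print('tool axes in socket x,y,h:\n',(B.T@C).round(3))
E
python3 rel.py
```

```text
head plane h -0.48 hole +x edge 15.61 head +x edge 34.33 head y -35.2 39.5 mid 2.13
face tilt deg 1.61 n 708 axis x at h=0..40: -4.7 -3.5
flange top h 40.49 +x edge 19.05 y [-18.3  22.3] mid 2.02
flange centre rel. to hole centre: dx -3.06 dy -0.11 origin h 34.97
pos [0.47413912 0.13221426 0.18163774] F [-0.   0.3 -0.9]
tool axes in socket x,y,h:
 [[ 0.118 -0.    -0.993]
 [ 0.001 -1.     0.   ]
 [-0.993 -0.001 -0.118]]
```

```bash
python3 -m handwheel '[[[0,0,-0.001],[0,0.6,0]],[[0,0,-0.002],[0,1.2,0]],[[0,0,-0.0025],[0,1.6,0]],[[0,0,-0.0025],[0,1.6,0]],[[0,0,-0.0025],[0,1.6,0]]]'
python3 rel.py
```

```text
t: 30.1
position: [0.476, 0.1327, 0.1828]
tcp_rot: [[0.529, 0.273, -0.803], [0.151, -0.962, -0.227], [-0.835, -0.001, -0.55]]
wrist_force: [-0.4, -0.2, -0.1]
width: 0.0245
head plane h -0.44 hole +x edge 17.7 head +x edge 34.35 head y -35.4 39.1 mid 1.85
face tilt deg 0.05 n 694 axis x at h=0..40: -0.9 -0.9
flange top h 40.99 +x edge 21.88 y [-18.4  22.3] mid 1.95
flange centre rel. to hole centre: dx -2.32 dy 0.1 origin h 35.43
pos [0.47603616 0.13274136 0.18284669] F [-0.4 -0.2 -0.1]
tool axes in socket x,y,h:
 [[ 0.146 -0.    -0.989]
 [ 0.001 -1.     0.   ]
 [-0.989 -0.001 -0.146]]
```

```bash
python3 -m handwheel '[[[0.004,0,0.0006],[0,0,0]],[[0.008,0,0.0012],[0,0,0]],[[0.012,0,0.0018],[0,0,0]],[[0.016,0,0.0024],[0,0,0]],[[0.018,0,0.0027],[0,0,0]]]'
python3 rel.py
```

```text
t: 30.65
position: [0.4834, 0.1349, 0.1657]
tcp_rot: [[0.528, 0.273, -0.804], [0.151, -0.962, -0.227], [-0.835, -0.001, -0.55]]
wrist_force: [0.0, -0.2, -0.9]
width: 0.0239
head plane h -0.47 hole +x edge 19.82 head +x edge 34.43 head y -35.2 39.2 mid 2.01
face tilt deg 0.11 n 702 axis x at h=0..40: -1.2 -1.1
flange top h 22.15 +x edge 21.58 y [-18.8  22.4] mid 1.82
flange centre rel. to hole centre: dx -4.74 dy -0.19 origin h 16.62
pos [0.48344439 0.13491955 0.1656602 ] F [ 0.  -0.2 -0.9]
tool axes in socket x,y,h:
 [[ 0.145 -0.    -0.989]
 [ 0.001 -1.     0.   ]
 [-0.989 -0.001 -0.145]]
```

```bash
python3 -m handwheel '[[[0.001,0,0.0001],[0,0,0]],[[0.002,0,0.0003],[0,0,0]],[[0.003,0,0.0004],[0,0,0]],[[0.004,0,0.0006],[0,0,0]],[[0.0045,0,0.0006],[0,0,0]]]'
```

```text
t: 31.2
position: [0.4854, 0.1355, 0.1623]
tcp_rot: [[0.529, 0.273, -0.803], [0.151, -0.962, -0.227], [-0.835, -0.001, -0.55]]
wrist_force: [0.3, -0.4, -1.1]
width: 0.0241
```

```bash
python3 -m handwheel '[[[0.002,0,0.0003],[0,0,0]],[[0.004,0,0.0006],[0,0,0]],[[0.006,0,0.0009],[0,0,0]],[[0.008,0,0.0012],[0,0,0]],[[0.009,0,0.0013],[0,0,0]]]'; python3 rel.py
```

```text
t: 31.7
position: [0.4891, 0.1365, 0.1537]
tcp_rot: [[0.529, 0.273, -0.804], [0.151, -0.962, -0.227], [-0.835, -0.001, -0.55]]
wrist_force: [0.1, -0.5, -0.7]
width: 0.024
head plane h -0.47 hole +x edge 21.8 head +x edge 34.1 head y -34.9 39.2 mid 2.12
face tilt deg 0.09 n 705 axis x at h=0..40: -0.8 -0.8
flange top h 8.87 +x edge 21.87 y [-18.3  22.3] mid 2.01
flange centre rel. to hole centre: dx -6.43 dy -0.11 origin h 3.34
pos [0.48909547 0.13650457 0.15374212] F [ 0.1 -0.5 -0.7]
tool axes in socket x,y,h:
 [[ 0.146 -0.    -0.989]
 [ 0.001 -1.     0.   ]
 [-0.989 -0.001 -0.146]]
```

Only 3.3 mm remain and there is no side force. I go home gently, aiming slightly past.

```bash
python3 -m handwheel '[[[0.001,0,0.0001],[0,0,0]],[[0.002,0,0.0003],[0,0,0]],[[0.003,0,0.0004],[0,0,0]],[[0.0036,0,0.0005],[0,0,0]],[[0.0036,0,0.0005],[0,0,0]]]'; python3 rel.py
```

```text
t: 32.25
position: [0.4906, 0.1369, 0.151]
tcp_rot: [[0.53, 0.273, -0.803], [0.151, -0.962, -0.227], [-0.835, -0.001, -0.551]]
wrist_force: [-1.7, -0.2, 2.6]
width: 0.0241
head plane h -0.46 hole +x edge 22.42 head +x edge 34.41 head y -34.9 39.2 mid 2.11
face tilt deg 0.02 n 708 axis x at h=0..40: -0.6 -0.6
flange top h 5.95 +x edge 21.65 y [-17.6  22.3] mid 2.31
flange centre rel. to hole centre: dx -7.28 dy 0.2 origin h 0.41
pos [0.49061688 0.13694447 0.15099978] F [-1.7 -0.2  2.6]
tool axes in socket x,y,h:
 [[ 0.146  0.    -0.989]
 [ 0.001 -1.     0.   ]
 [-0.989 -0.001 -0.146]]
```

```bash
python3 -m handwheel '[[[0.0004,0,0],[0,0,0]],[[0.0006,0,0],[0,0,0]],[[0.0006,0,0],[0,0,0]],[[0.0006,0,0],[0,0,0]],[[0.0006,0,0],[0,0,0]]]'
python3 -m handwheel '[[[0,0,0],[0,0,0]],[[0,0,0],[0,0,0]],[[0,0,0],[0,0,0]],[[0,0,0],[0,0,0]],[[0,0,0],[0,0,0]]]' 0.0854
python3 -m handwheel '[[[0,0,0],[0,0,0]],[[0,0,0],[0,0,0]],[[0,0,0],[0,0,0]],[[0,0,0],[0,0,0]],[[0,0,0],[0,0,0]]]'; python3 rel.py
```

```text
t: 32.8
position: [0.4907, 0.1371, 0.151]
tcp_rot: [[0.53, 0.273, -0.803], [0.151, -0.962, -0.227], [-0.834, -0.001, -0.551]]
wrist_force: [-8.4, -0.9, 9.2]
width: 0.0244
t: 33.3
position: [0.4911, 0.137, 0.1502]
tcp_rot: [[0.529, 0.273, -0.803], [0.151, -0.962, -0.227], [-0.835, -0.001, -0.55]]
wrist_force: [-0.2, 0.0, 0.1]
width: 0.0857
t: 33.8
position: [0.491, 0.137, 0.1503]
tcp_rot: [[0.529, 0.273, -0.803], [0.151, -0.962, -0.227], [-0.835, -0.001, -0.55]]
wrist_force: [0.1, -0.1, 0.2]
width: 0.0854
head plane h -0.46 hole +x edge 19.81 head +x edge 34.4 head y -35.3 39.6 mid 2.12
face tilt deg -0.01 n 756 axis x at h=0..40: -3.1 -3.1
flange top h 5.78 +x edge 19.12 y [-18.1  22.2] mid 2.07
flange centre rel. to hole centre: dx -7.19 dy -0.05 origin h 0.23
pos [0.49096177 0.1369968  0.15031606] F [ 0.1 -0.1  0.2]
tool axes in socket x,y,h:
 [[ 0.146 -0.    -0.989]
 [ 0.001 -1.     0.   ]
 [-0.989 -0.001 -0.146]]
```

Released: the flange is flat on the head (height 0.2 mm, tilt 0°). I withdraw the gripper and check.

```bash
python3 -m handwheel '[[[-0.015,0,0],[0,0,0]],[[-0.035,0,0],[0,0,0]],[[-0.06,0,0],[0,0,0]],[[-0.085,0,0],[0,0,0]],[[-0.11,0,0],[0,0,0]]]'
python3 -m handwheel '[[[-0.01,0,0],[0,0,0]],[[-0.015,0,0],[0,0,0]],[[-0.015,0,0],[0,0,0]],[[-0.015,0,0],[0,0,0]],[[-0.015,0,0],[0,0,0]]]'
python3 - <<'E'
from h import *
s=telemetry.sense();print(s['position'],s['wrist_force'].round(1),s['t'])
B=np.stack([EX,EY,NZ],1)
for n in ('side','wrist'):
    im,d,P,p=cloud(n);q=((P-MOUTH)@B*1000).reshape(-1,3);I=im.reshape(-1,3).astype(int);np.savez(f'pics/{n}_end.npz',im=im)
    k=(I[:,0]-I[:,2]>25)&(abs(q[:,0])<60)&(abs(q[:,1])<60)
    for lo,hi in ((-2,1.5),(4,8),(20,40),(40,58),(64,70)):
        w=q[k&(q[:,2]>lo)&(q[:,2]<hi)]
        if len(w)>5: print(n,lo,len(w),'h',np.median(w[:,2]).round(1),'x',np.percentile(w[:,0],[2,98]).round(1),'y',np.percentile(w[:,1],[2,98]).round(1))
    h=cv2.cvtColor(im,cv2.COLOR_RGB2HSV)
    near=(np.hypot(P[...,0]-.49,P[...,1]+.19)<.06)&(P[...,2]>.004)&(P[...,2]<.05)&(h[...,1]>80)
    kk,l,st,ce=cv2.connectedComponentsWithStats(near.astype(np.uint8))
    print([(np.median(P[l==i],0).round(3).tolist(),int(st[i,4])) for i in range(1,kk) if st[i,4]>8])
a=np.load('pics/side_end.npz')['im'];cv2.imwrite('pics/end.png',cv2.resize(a[120:440,170:490,::-1],(600,600)))
E
```

```text
t: 34.35
position: [0.4319, 0.1203, 0.2428]
tcp_rot: [[0.529, 0.273, -0.804], [0.151, -0.962, -0.227], [-0.835, -0.001, -0.55]]
wrist_force: [-0.3, -0.6, -0.4]
width: 0.085
t: 34.85
position: [0.4246, 0.1182, 0.2536]
tcp_rot: [[0.528, 0.273, -0.804], [0.151, -0.962, -0.227], [-0.836, -0.001, -0.549]]
wrist_force: [1.1, 0.1, 0.5]
width: 0.0855
[0.42455131 0.11817479 0.253645  ] [1.1 0.1 0.5] 34.85
side -2 344 h 0.1 x [-35.  35.] y [-47.  41.]
side 4 123 h 6.2 x [-24.3  20.8] y [-22.5  21. ]
side 20 103 h 29.9 x [-16.5  12.7] y [-15.6  -3.6]
side 40 96 h 48.3 x [-16.5  12.3] y [-14.5  -1.8]
side 64 70 h 66.9 x [-15.7  12. ] y [-13.1  10.7]
[([0.474, -0.147, 0.024], 72), ([0.537, -0.174, 0.024], 147), ([0.491, -0.193, 0.023], 128)]
wrist -2 5232 h -0.5 x [-36.1  33.7] y [-42.   45.9]
wrist 4 980 h 5.5 x [-23.8  19.4] y [-18.   22.3]
wrist 20 55 h 30.7 x [11. 12.] y [-8.6 12.9]
wrist 40 40 h 48.0 x [10.9 12. ] y [-9.2 13.3]
wrist 64 904 h 66.2 x [-17.  11.] y [-10.2  14.1]
[([0.536, -0.185, 0.022], 794), ([0.521, -0.216, 0.016], 94), ([0.49, -0.183, 0.021], 547)]
```

```bash
python3 -c "
from rig import job;print(job.job_done())"
```

```text
the job is handed in; nothing more can be done
None
```

I carried out all the steps and handed the job in at about 35 s of robot time, but no verdict is reported, so success is unconfirmed.

**What I did**
- **Caramel test:** I drew the stirrer out and rested its foot on the caramel at about 6.5 N, measured at the wrist.
- **Stirring:** I stirred two full anticlockwise turns at about 40 mm radius with the foot low, ending back at the handle side.
- **Re-plugging:** The first attempt caught on the edge of the mouth with about 45 N at the wrist, because the stirrer had pivoted about 7–8° in the jaws. I backed off, measured the tilt with the wrist camera and turned the tool to match. The plug then went in with almost no force.

**Last checks**
- **Stirrer:** the flange lies flat on the head (height within 0.3 mm, tilt about 0°). It sits about 1–2 mm off the socket's centre, after slipping about 2.5 mm sideways when released. The two cameras differ by about 1–2 mm on this.
- **Pan:** the caramel has not shifted in the images, so the pan has not moved.
- **Nuts:** after stirring, all five were in the pan, and every nut lay about 9 mm or more from any starting spot.
- **Robot:** the gripper is open and clear of everything.
- **Not checked:** the last picture could not be viewed because the 12-picture limit was reached. I saw no bystander disturbed in the earlier pictures, but I did not measure their positions at the end.

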